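Pin the mould's crank spindle

TASK

Lock the spindle on the mould plate: take the long, thick-headed lock pin from the wooden stand and drop it upright into the bore on top of the bearing block, so that it rests on the spindle. Then turn the crank gently over the top, away from the robot, until you feel the pin fall into the spindle's hidden cross-hole and stop the crank. Then push the pin fully home with its head down on the block. Do not force the crank against the pin or ram the pin against the spindle, leave the other things where they are, and let go of everything.

Things in the scene. Friction and masses are not known exactly. Their poses are not given: they have to be found in the camera images.
- lock: Fixed steel mould plate, 150 (x) x 160 (y) x 20 mm high, with a dark bearing block, 70 (x) x 60 (y) mm, in its middle; the block's flat top is 104 mm above the table. Origin: centre of the plate's underside. x points away from the robot, z up. Yaw within 20 degrees. Four stub pillars (18 mm diameter, up to 42 mm above the table) stand at x +-60, y +-65 mm.
- bore (a point): Centre of the mouth of the vertical bore (11 mm diameter) in the middle of the block's top, 104 mm above the table; axes as the lock's. 24 mm below the mouth it meets a spindle of 28 mm diameter that runs along the lock's y and has a hidden cross-hole of 12.2 mm; the bore goes on below it.
- crank: Crank fast on the spindle's -y end: a steel arm 9 mm thick, 38 to 48 mm from the bore, with a round black handle at its end. Origin: on the spindle's axis right under the bore, 66 mm above the table; y along the spindle, z towards the handle. Starts leaning 34 to 52 degrees from upright towards the robot (lock's -x); turn it over the top to +x. Friction 0.08 N m; stays where left.
- crank_handle (a point): Middle of the crank's round handle, on its axis: 16 mm diameter, parallel to the spindle, free from 48 to 110 mm on the lock's -y side of the bore, 65 mm from the spindle's axis (this point 80 mm from the bore). Turning takes 1 to 2 N here. Once the pin has fallen in, the crank still has 8 degrees of play either way, then the force rises steeply; over 15 N damages pin and spindle (120 N between them).
- spindle_axis (a point): Point on the spindle's axis, 66 mm above the table, 80 mm from the bore on the lock's -y side: centre of the 65 mm circle of the handle's middle, in the lock's x-z plane. The crank's clamping angle on the spindle is arbitrary and hidden: the cross-hole comes upright when the crank is anywhere from 7 degrees short of upright to 30 degrees past it. The crank cannot go over 57 degrees past.
- lock_pin: Lock pin, the only one with a tall head: shank 10 mm diameter, 70 mm long with a 6 mm taper at the tip, head 24 mm diameter, 20 mm high; 0.10 to 0.16 kg. Origin: end of the tip; z to the head. Starts upright, head up, in one of the stand's holes, tip 6 mm above the table. Resting on the spindle its head's underside is 46 mm above the block; fallen in, about 30 mm; home, 0.
- pin_top (a point): Centre of the flat top of the lock pin's head, 90 mm from the tip's end; 124 mm above the table when the pin is fully home. Once fallen in, the pin rests on a spring catch inside the spindle; a push of 5 to 15 N down on this top drives it past the catch and on home if the crank stands near the middle of its play (it binds if the crank is left hard against the pin; easing the crank a few degrees frees it).
- pin_stand: Fixed wooden stand, 50 (x) x 160 (y) x 36 mm, with three upright holes 30 mm deep in a row along its y, 55 mm apart. Origin: centre of its underside.
- short_pin_a: Bystander: short steel pin, 10 mm shank of 45 mm, thin disc head of 18 mm diameter and 5 mm height, upright in the stand. Origin at its tip.
- short_pin_b: Bystander: a pin like short_pin_a, in another hole of the stand.
- bushing: Bystander: upright brass tube, 32 mm diameter, 30 mm high. Origin: centre of its underside.
- screwdriver: Bystander: screwdriver lying on the table along its x.
- oil_can: Bystander: upright red can, 52 mm diameter, 150 mm high. Origin: centre of its underside.
- insert_block: Bystander: dark steel block, 50 x 70 x 30 mm. Origin: centre of its underside.
- hammer: Bystander: hammer lying on the table along its x.
- guide_pillar: Bystander: upright steel pillar, 34 mm foot, 22 mm diameter, 85 mm high. Origin: centre of its underside.
There are look-alikes about, which are no part of the job. Leave any purple look-alike of the lock_pin alone.

How it is judged:
On the way, in this order (a step that is already met when the one before it is completed fails the run):
1. the lock pin stands released in the bore of the bearing block, resting on the spindle (horizontal distance between lock_pin and bore below 0.004 m and angle between lock_pin's own z axis and vertical below 0.12 rad and z of lock_pin in the frame of lock between 0.076 and 0.085 m and contact force between the fingers and lock_pin below 0.1 N), for 0.2 s.
2. with the crank turned, the pin has fallen into the spindle's cross-hole (horizontal distance between lock_pin and bore below 0.004 m and angle between lock_pin's own z axis and vertical below 0.12 rad and z of lock_pin in the frame of lock below 0.0745 m), for 0.1 s.
At the end, for the whole second after the job is handed in: The lock pin is through the bore and the spindle's cross-hole, upright (within 0.08 rad) and at rest, its head within 3 mm of lying on the bearing block, its axis within 4 mm of the bore's (horizontal distance between lock_pin and bore below 0.004 m and angle between lock_pin's own z axis and vertical below 0.08 rad and z of lock_pin in the frame of lock between 0.03 and 0.037 m and linear speed of lock_pin below 0.02 m/s); the robot touches nothing.
It fails at once if the pin and the spindle are pressed together with more than 120 N (the crank forced, or the pin rammed) (contact force between lock_pin and crank above 120 N).
It fails at once if a bystander is moved by more than 30 mm (40 mm for the long hand tools) (distance of any of short_pin_a, short_pin_b, bushing, oil_can, insert_block, guide_pillar from where it was at the start of the episode above 0.03 m or distance of any of screwdriver, hammer from where it was at the start of the episode above 0.04 m).
It also fails if it takes over 67 s, if anything falls off the work surface, if the arm or the gripper's body presses on something with over 40 N, if the wrist force passes 120 N, or if a joint passes its speed limit or range.

ROBOT

A 6-joint arm with a two-finger parallel gripper is mounted at the origin on the work surface. World frame = base frame: x ahead of the robot, y to its left, z up, the work surface at z = 0. Lengths are in m, angles in rad, forces in N, time in s.
With the tool pointing down it reaches from about 0.425 to 0.95 m from the base axis. Payload 3.5 kg.
Tool frame: the origin (TCP) lies between the finger pads; the fingertips stand 17 mm ahead of it and the grasp point (between the pads) lies 2 mm behind it (ctrl.tip_reach is the distance from the TCP to the fingertips, in m); z points along the fingers, y is the direction in which the jaws open and shut (so a half turn about z gives the same grasp; the last joint's range is limited). The gripper opens to 85 mm and grips with 20 to 120 N. Pads are 22 mm wide; open, the fingers measure 114 mm over their backs; the gripper's body (76 mm by 85 mm) begins 54 mm behind the grasp point. The pads swing forward as they close: fully open they stand 13 mm farther back than shut.
Start: joints at [-1.298, 0.286, 1.577, -0, 1.279, -0.15], TCP at [0.277, -0.616, 0.215] pointing down, gripper open.
Joint ranges: [-2.77, 2.77], [-0.9, 2.22], [0.21, 2.48], [-1.53, 4.67], [0.24, 2.81], [-2.84, 2.84]. Speed limits (rad/s): [2.79, 2.79, 3.14, 3.14, 3.14, 3.14].

INTERFACE

Orientations are given as a unit quaternion [x, y, z, w].
In Python, from plant import monitor, imaging, workorder, ctrl gives the robot as it stands.
- The arm moves only by the tool send_rows, never from a script. Its argument "rows" is a list of rows, each a list of 4 numbers: the shift along the world's x, y, z normalised to -1 to 1, where 1 is 0.3 m, then the turn about the world's z normalised to -1 to 1, where 1 is 360 degrees. A call has 1 to 20 rows; each row is the pose to reach, as a shift and turn from the pose commanded when the call began, turning the shorter way round; what a row does not reach only later rows make up. A row lasts 1/8 s, in which the tool goes at most 62.5 mm and 10.7 degrees, less where a joint would pass 70% of its speed; a pose out of reach is approached as far as the arm can. A call with a number of a shift or a turn outside -1 to 1 is refused whole. A call with a gripper value outside its range is refused whole. "jaw" is the closure, from 0 (fully open) to 1 (shut), set as the call begins (left out, the last holds). The fingers move at their own pace and stop on an object; "newtons" is the grip in N (left out, the last holds). Time passes only in rows, so rows that repeat a pose let the fingers close. It gives the time, the measured TCP pose, the force and the opening at its end, in the units of the state.
- monitor.get_state(): the state, without advancing time (a new reading comes with each control period).
- imaging.read_camera(name): name is "side" or "top"; returns the picture (480x640x3 uint8, red, green, blue); there is no depth.
- imaging.calibration(name): a dict with "intrinsics" (3x3 intrinsics, pixels), "dist_coeffs" ([k1, k2, p1, p2, k3] as OpenCV has them; the pictures are not rectified), "cam_to_world" (4x4, takes a point from camera to world coordinates). Camera axes: x right, y up, looking along -z (the intrinsics and any distortion apply to the point x, -y, -z); pixel columns grow to the right and rows downward; lengths in m; the calibration is good to about 2 mm. A picture is of the moment at which its call begins. calibration takes no time and is no camera call.
- workorder.sign_off(): hands the job in, once; it reports no verdict.
The state is a dict: "time": time; "qpos": joint angles; "dq": joint speeds; "joint_efforts": joint torques, N m; "eef_pos": TCP position; "tcp_rot": TCP orientation; "contact_force": force on the tool from outside, world axes, zero at the start; "wrist_torque": the same for the moment, N m; "opening": opening from 0.0 (shut) to 1.0 (fully open).
Only numpy, scipy, OpenCV 4.12 (cv2) and the standard library are available. Lean on these libraries where they do the work, as an engineer would, in place of code of your own. Each camera call takes 0.05 s, during which the arm holds its last target.

## Working session

There is one attempt and no reset: what is moved stays moved. The work goes in short steps, Python scripts to look and compute and a tool call to move; the robot and the scene stay as the last step left them, time stands still between calls to the robot, and variables do not carry over. Pictures are saved under pics/ and viewed, and the job is handed in when it is done.

Besides the shell and the picture viewer there is one more tool, called after ">>>" as name([rows], argument=value, ...), one row to a line, values as JSON. send_rows: Moves the arm, as the interface text tells. Scaled input: -1 to 1 covers 0.3 m each way for a shift and 360 degrees each way for a turn. Its arguments: {"type":"object","properties":{"rows":{"type":"array"},"jaw":{"type":"number"},"newtons":{"type":"number"}},"required":["rows"]}

```bash
mkdir -p pics; ls
python3 - <<'E'
from plant import monitor, imaging, workorder, ctrl
import cv2
for n in ("side","top"):
    cv2.imwrite(f"pics/{n}0.png",imaging.read_camera(n)[:,:,::-1])
    c=imaging.calibration(n); print(n,c)
s=monitor.get_state(); print(s); print(ctrl.tip_reach)
E
```

```text
pics
side {'intrinsics': array([[493.73099942,   0.        , 324.11021006],
       [  0.        , 493.73099942, 240.33551155],
       [  0.        ,   0.        ,   1.        ]]), 'dist_coeffs': array([0.01328213, 0.        , 0.        , 0.        , 0.        ]), 'cam_to_world': array([[-0.98700252,  0.09979369, -0.12596526,  0.43384426],
       [-0.15976607, -0.69392061,  0.70210326,  0.77975858],
       [-0.01734441,  0.71310266,  0.70084504,  0.92160359],
       [ 0.        ,  0.        ,  0.        ,  1.        ]])}
top {'intrinsics': array([[500.17141441,   0.        , 323.38881373],
       [  0.        , 500.17141441, 240.33895506],
       [  0.        ,   0.        ,   1.        ]]), 'dist_coeffs': array([-0.04791948,  0.        ,  0.        ,  0.        ,  0.        ]), 'cam_to_world': array([[-0.02392581,  0.99806441, -0.05740191,  0.4845797 ],
       [-0.99951645, -0.02274097,  0.02120642,  0.00385549],
       [ 0.01986   ,  0.05788154,  0.9981259 ,  1.26290845],
       [ 0.        ,  0.        ,  0.        ,  1.        ]])}
{'time': 0.1, 'qpos': array([-1.29800304e+00,  2.87123607e-01,  1.57802357e+00,  8.19824801e-07,
        1.27862070e+00, -1.49976835e-01]), 'dq': array([ 0.00055128, -0.00277838, -0.00358093, -0.00063414, -0.00171483,
        0.0004924 ]), 'joint_efforts': array([ 1.13703300e-03, -4.07294261e+01, -2.93699634e+01, -1.01872504e-04,
        3.42228042e-03,  1.00122168e-05]), 'eef_pos': array([ 0.27681418, -0.6149374 ,  0.21375833]), 'tcp_rot': array([ 9.77740693e-01,  2.09814092e-01, -6.63547501e-05, -1.08558712e-03]), 'contact_force': array([-0.17193346,  0.19658604, -0.24483391]), 'wrist_torque': array([ 0.00486182, -0.07209041,  0.00186765]), 'opening': 1.0014043279976725}
0.017
```

View pics/side0.png

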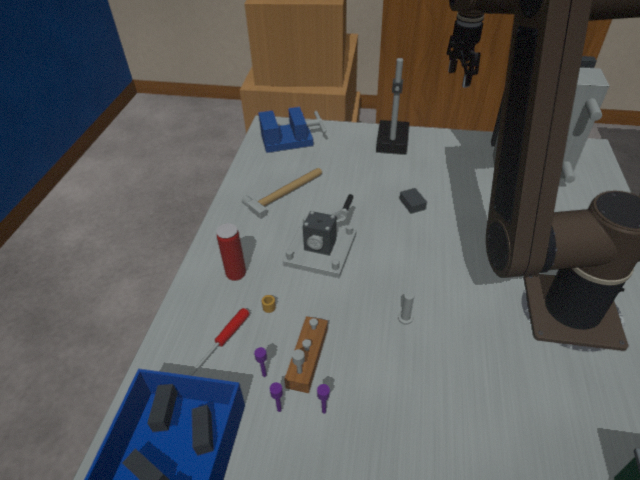

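View pics/top0.png

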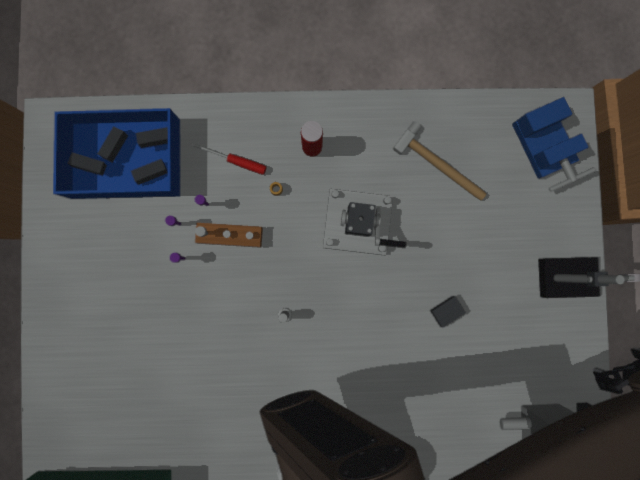

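The side view shows the lock around (322,240). In the stand, the tall-headed pin is near (298,360), the two short pins are near (307,343) and (313,322), and the purple look-alikes stand outside it. The top view shows the stand pins at (200,231), (227,234) and (249,236), and the bore near (361,219). I'll enlarge both views.

Run:
```python
import cv2
t=cv2.imread("pics/top0.png"); s=cv2.imread("pics/side0.png")
def crop(im,x,y,w,h,k,n): cv2.imwrite(n,cv2.resize(im[y:y+h,x:x+w],None,fx=k,fy=k,interpolation=cv2.INTER_CUBIC))
crop(t,310,175,110,90,7,"pics/t_lock.png")
crop(t,155,185,120,85,6,"pics/t_stand.png")
crop(s,275,180,100,100,6,"pics/s_lock.png")
crop(s,250,305,100,110,5,"pics/s_stand.png")
```

```text
(no output)
```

View pics/t_lock.png

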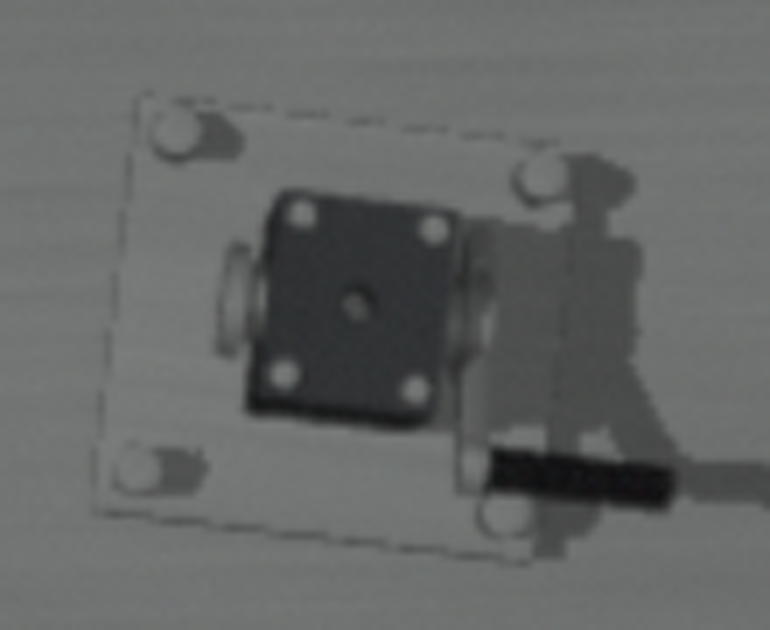

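View pics/t_stand.png

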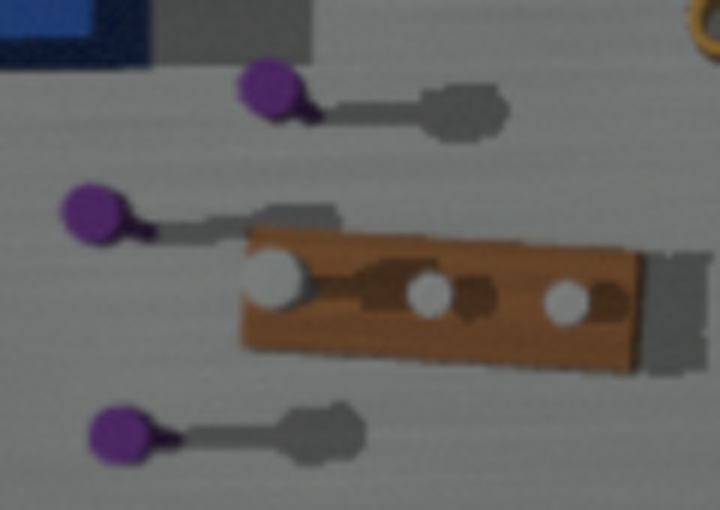

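View pics/s_lock.png

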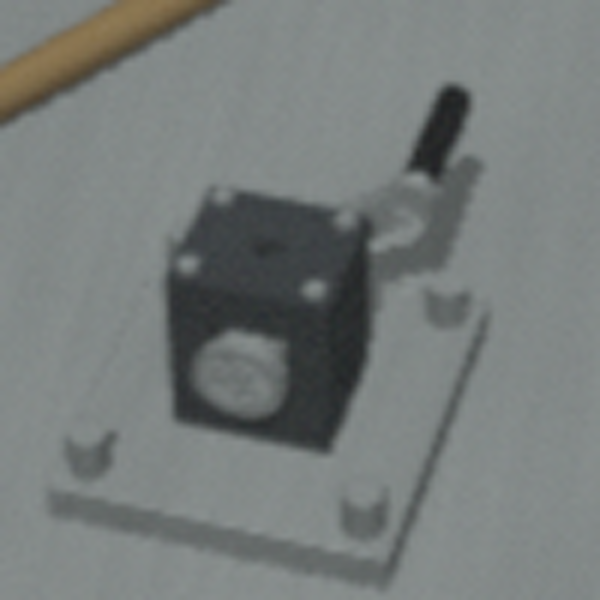

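View pics/s_stand.png

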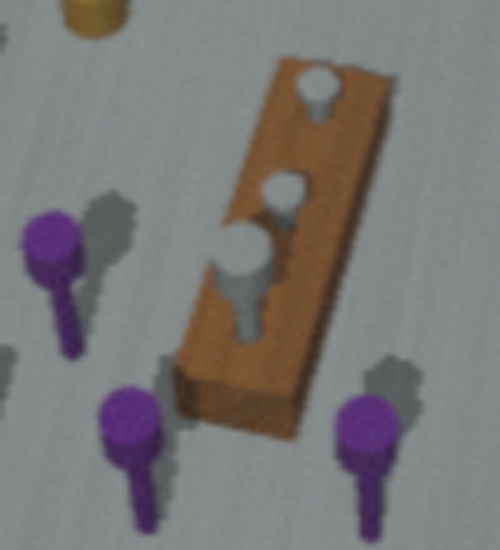

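Candidates for the lock pin are:
- The steel tall head in the stand, top (200,231), side (298,354).
- Three purple tall heads on the table: top (200,200), (171,220) and (175,257).

Only the steel one fits. It stands in a stand hole, isn't purple, and has a taller head than the two disc-headed short pins. The enlarged crops confirm this. Next I'll work out positions.

```bash
cat > h.py <<'E'
import numpy as np, cv2
from plant import imaging
C={n:imaging.calibration(n) for n in("side","top")}
def ray(n,p):
    c=C[n]; q=cv2.undistortPoints(np.array([[p]],float),c["intrinsics"],c["dist_coeffs"])[0,0]
    T=c["cam_to_world"]; return T[:3,3],T[:3,:3]@np.array([q[0],-q[1],-1.])
def atz(n,p,z):
    o,d=ray(n,p); return o+d*(z-o[2])/d[2]
def tri(ps,pt):
    A=[];b=[]
    for n,p in(("side",ps),("top",pt)):
        o,d=ray(n,p); d=d/np.linalg.norm(d); P=np.eye(3)-np.outer(d,d); A.append(P);b.append(P@o)
    return np.linalg.lstsq(np.vstack(A),np.hstack(b),rcond=None)[0]
def proj(n,X):
    c=C[n];T=c["cam_to_world"];q=T[:3,:3].T@(np.array(X)-T[:3,3]); q=q*[1,-1,-1]
    return cv2.projectPoints(q.reshape(1,1,3),np.zeros(3),np.zeros(3),c["intrinsics"],c["dist_coeffs"])[0].ravel()
def px(x0,y0,k,u,v): return (x0+(u+.5)/k-.5,y0+(v+.5)/k-.5)
E
python3 - <<'E'
from h import *
np.set_printoptions(precision=4,suppress=True)
t=lambda u,v:px(310,175,7,u,v); st=lambda u,v:px(155,185,6,u,v)
sl=lambda u,v:px(275,180,6,u,v); ss=lambda u,v:px(250,305,5,u,v)
print("bore",atz("top",t(358,302),.104),atz("side",sl(267,247),.104),tri(sl(267,247),t(358,302)))
c=[atz("top",t(*p),.106) for p in((302,214),(435,230),(285,374),(416,390))];print("screws",np.array(c),np.mean(c,0))
c=[atz("side",sl(*p),.106) for p in((222,195),(346,219),(188,264),(314,290))];print("screws side",np.mean(c,0), np.array(c))
c=[atz("top",t(*p),.02) for p in((140,97),(557,145),(95,512),(530,562))];print("plate",np.array(c),np.mean(c,0))
pl=[atz("top",t(*p),.042) for p in((177,132),(544,178),(136,468),(507,510))];print("pillars",np.array(pl),np.mean(pl,0))
print("pin",atz("top",st(272,277),.096),atz("side",ss(242,248),.096),tri(ss(242,248),st(272,277)))
for a,b in(((430,295),(284,189)),((567,303),(318,84))): print("short",atz("top",st(*a),.056),atz("side",ss(*b),.056))
for a in(0,):
  for ang in(34,43,52):
    z=.066+.065*np.cos(np.radians(ang)); print(ang,z,atz("top",t(490,468),z),atz("top",t(672,487),z))
E
```

```text
bore [ 0.6021 -0.1091  0.104 ] [ 0.604  -0.1055  0.104 ] [ 0.6036 -0.1093  0.1005]
screws [[ 0.6317 -0.091   0.106 ]
 [ 0.6254 -0.1353  0.106 ]
 [ 0.5784 -0.0839  0.106 ]
 [ 0.5721 -0.1273  0.106 ]] [ 0.6019 -0.1094  0.106 ]
screws side [ 0.604  -0.1066  0.106 ] [[ 0.6276 -0.1325  0.106 ]
 [ 0.5742 -0.1249  0.106 ]
 [ 0.6338 -0.0886  0.106 ]
 [ 0.5806 -0.0806  0.106 ]]
plate [[ 0.686  -0.0412  0.02  ]
 [ 0.6656 -0.1905  0.02  ]
 [ 0.5377 -0.0215  0.02  ]
 [ 0.5163 -0.176   0.02  ]] [ 0.6014 -0.1073  0.02  ]
pillars [[ 0.6698 -0.0531  0.042 ]
 [ 0.6508 -0.182   0.042 ]
 [ 0.5518 -0.0357  0.042 ]
 [ 0.5341 -0.1653  0.042 ]] [ 0.6016 -0.109   0.042 ]
pin [0.5807 0.2669 0.096 ] [0.582  0.2699 0.096 ] [0.5818 0.2677 0.0926]
short [0.5753 0.2124 0.056 ] [0.5776 0.215  0.056 ]
short [0.5708 0.1573 0.056 ] [0.573  0.1607 0.056 ]
34 0.11988744221607771 [ 0.5449 -0.1493  0.1199] [ 0.5373 -0.2091  0.1199]
43 0.11353799060524608 [ 0.5452 -0.1502  0.1135] [ 0.5375 -0.2103  0.1135]
52 0.1060179958961678 [ 0.5456 -0.1512  0.106 ] [ 0.5379 -0.2117  0.106 ]
```

Run:
```python
from h import *
import cv2
np.set_printoptions(precision=4,suppress=True)
s=cv2.imread("pics/side0.png");t=cv2.imread("pics/top0.png")
cv2.imwrite("pics/pole.png",np.hstack([cv2.resize(s[40:170,360:490],None,fx=3,fy=3),cv2.resize(t[240:400,510:640],None,fx=2.44,fy=2.44)[:390]]))
print("purples",[atz("top",p,.09) for p in((200,200),(171,220),(175,257))])
print("pole base",[atz("top",p,.02) for p in((540,260),(598,298))],atz("side",(393,150),.0),tri((399,62),(636,280)), tri((397,88),(604,280)))
print("tcp", proj("side",(.277,-.615,.214)),proj("top",(.277,-.615,.214)))
print("guide",atz("top",(285,314),.085),"oil",atz("top",(312,131),.15))
```

```text
purples [array([0.6539, 0.2674, 0.09  ]), array([0.6081, 0.3361, 0.09  ]), array([0.5209, 0.3273, 0.09  ])]
pole base [array([ 0.4938, -0.5691,  0.02  ]), array([ 0.3935, -0.7165,  0.02  ])] [ 0.4444 -0.5897  0.    ] [ 0.449  -0.658   0.2646] [ 0.4479 -0.63    0.196 ]
tcp [456.6746  88.1569] [605.6248 359.1996]
guide [0.3818 0.0727 0.085 ] oil [0.7969 0.     0.15  ]
```

View pics/pole.png

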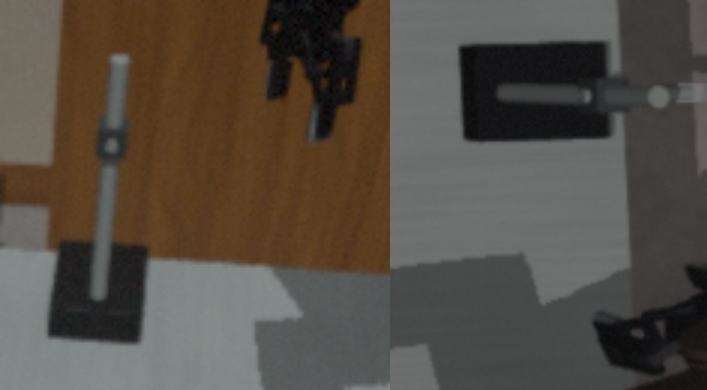

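>>> send_rows([
  [0.03,0.15,0.03,0.02],
  [0.07,0.33,0.06,0.04],
  [0.1,0.5,0.1,0.06],
  [0.14,0.67,0.12,0.085],
  [0.18,0.84,0.12,0.11],
  [0.21,1,0.12,0.135],
  [0.21,1,0.12,0.16],
  [0.21,1,0.12,0.16],
], jaw=0.45, newtons=30)

```text
time: 1.1
eef_pos: [0.34, -0.3149, 0.2508]
tcp_rot: [0.756, 0.655, -0.0, -0.0]
contact_force: [-0.6, -0.1, 0.3]
opening: 0.553
```

>>> send_rows([
  [0.07,0.16,0,0],
  [0.14,0.34,0,0],
  [0.21,0.52,0,0],
  [0.28,0.7,0,0],
  [0.34,0.86,0,0],
  [0.4,1,0,0],
])

```text
time: 1.85
eef_pos: [0.4605, -0.0143, 0.2509]
tcp_rot: [0.757, 0.654, -0.0, 0.0]
contact_force: [0.1, -0.4, -1.3]
opening: 0.55
```

>>> send_rows([
  [0.07,0.16,0,0],
  [0.14,0.33,0,0],
  [0.21,0.5,0,0],
  [0.28,0.68,-0.1,0],
  [0.34,0.84,-0.2,0],
  [0.404,0.943,-0.3,0],
  [0.404,0.943,-0.3,0],
  [0.404,0.943,-0.3,0],
])

```text
time: 2.85
eef_pos: [0.5815, 0.2666, 0.1611]
tcp_rot: [0.756, 0.654, -0.0, 0.0]
contact_force: [-0.6, -0.1, 0.6]
opening: 0.548
```

```bash
cat > look.py <<'E'
import sys
from h import *
name=sys.argv[1]
# cam x y w h k ; pairs
for i in range(2,len(sys.argv),6):
    n=sys.argv[i]; x,y,w,h,k=map(int,sys.argv[i+1:i+6])
    im=imaging.read_camera(n)[:,:,::-1]
    cv2.imwrite(f"pics/{name}_{n}.png",cv2.resize(im[y:y+h,x:x+w],None,fx=k,fy=k,interpolation=cv2.INTER_CUBIC))
E
python3 look.py p1 side 230 270 120 130 5 top 150 180 120 100 6; python3 -c "
from plant import monitor;print(monitor.get_state())"
```

```text
{'time': 2.95, 'qpos': array([ 2.71017055e-01,  2.54516386e-01,  1.71376093e+00, -2.12862629e-04,
        1.17075911e+00,  4.16066227e-01]), 'dq': array([-0.00038213, -0.01421007, -0.00014558,  0.00164766, -0.00202201,
       -0.00290371]), 'joint_efforts': array([ 2.23552552e-01, -3.72013950e+01, -2.76515740e+01,  7.46662292e-03,
       -6.90272427e-04,  3.58161189e-03]), 'eef_pos': array([0.58203876, 0.26638987, 0.1628227 ]), 'tcp_rot': array([7.56458004e-01, 6.54041012e-01, 1.11342233e-03, 6.35206653e-04]), 'contact_force': array([0.19332291, 0.33036674, 0.94825669]), 'wrist_torque': array([0.02272877, 0.03010399, 0.01292386]), 'opening': 0.5522939025000488}
```

View pics/p1_side.png

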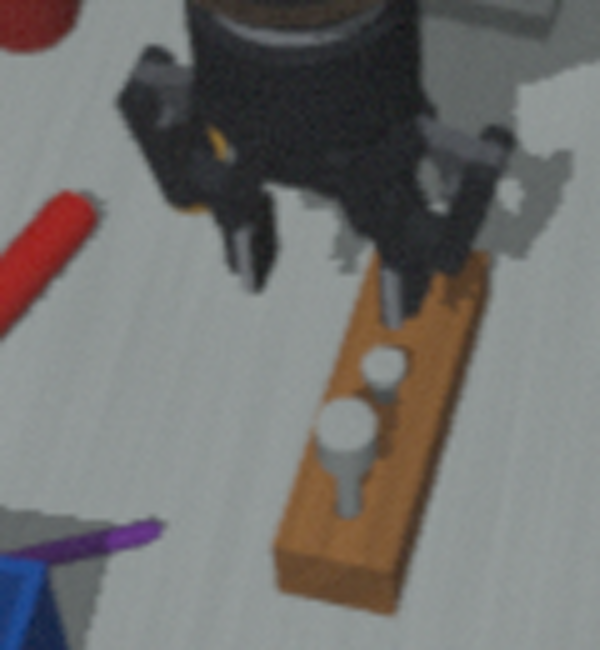

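View pics/p1_top.png

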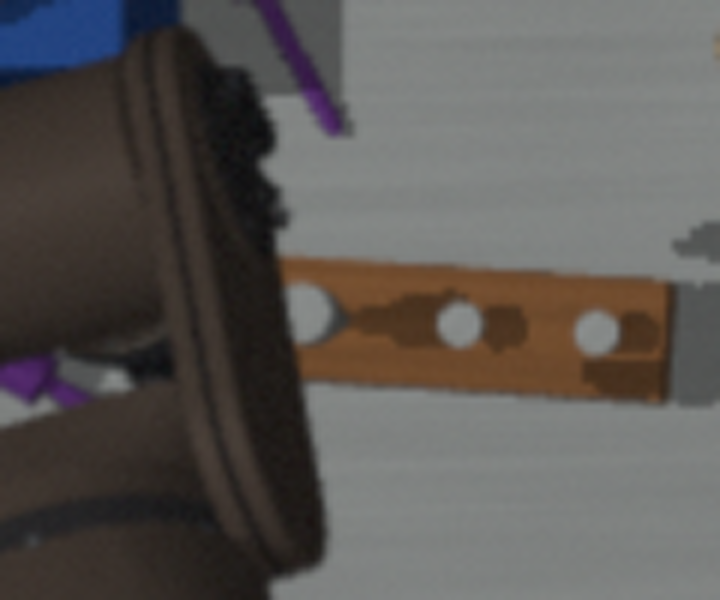

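Run:
```python
from h import *
np.set_printoptions(precision=4,suppress=True)
for z in(.142,.148,.155):
  for s in(-1,0,1):
    X=np.array([.5818+s*.0235*.99,.2666-s*.0235*.143,z]); p=proj("side",X); print(z,s,(p-[230,270]+.5)*5-.5)
p=px(230,270,5,346,425);print("pin side",atz("side",p,.096))
p=px(150,180,6,304,314);print("pin top",atz("top",p,.096))
```

```text
0.142 -1 [397.1081 363.0799]
0.142 0 [337.6756 347.7418]
0.142 1 [278.9163 332.5861]
0.148 -1 [396.4825 353.8688]
0.148 0 [336.7834 338.5144]
0.148 1 [277.7635 323.3432]
0.155 -1 [395.7454 343.0158]
0.155 0 [335.7321 327.6427]
0.155 1 [276.4051 312.4538]
pin side [0.5803 0.2705 0.096 ]
pin top [0.5779 0.2661 0.096 ]
```

>>> send_rows([
  [0,0,-0.07,0],
  [0,0,-0.13,0],
  [0,0,-0.13,0],
])

```text
time: 3.32
eef_pos: [0.5791, 0.2665, 0.1187]
tcp_rot: [0.756, 0.655, -0.003, -0.001]
contact_force: [-0.5, -0.9, 0.1]
opening: 0.55
```

```bash
python3 look.py p2 side 260 300 80 100 7; python3 -c "
from plant import monitor;print(monitor.get_state()['eef_pos'])"
```

```text
[0.58006837 0.26684006 0.12017572]
```

View pics/p2_side.png

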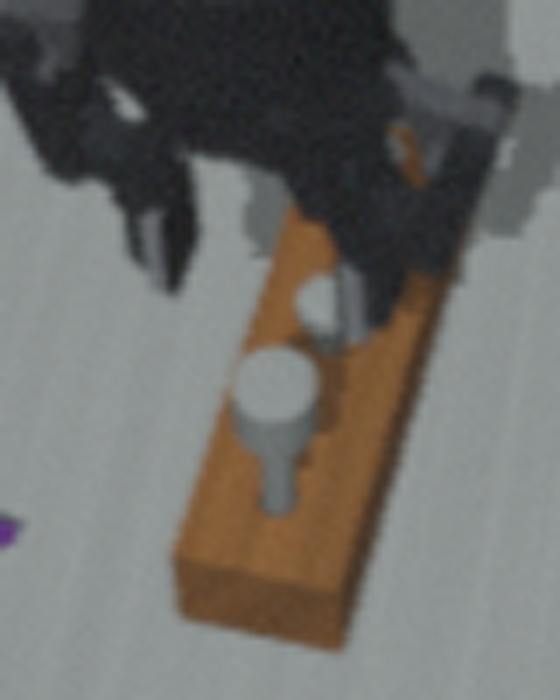

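Run:
```python
from h import *
np.set_printoptions(precision=4,suppress=True)
for z in(.103,.108,.113,.12):
  print(z,atz("side",px(260,300,7,170,291),z),atz("side",px(260,300,7,353,342),z))
print(atz("side",px(260,300,7,276,386),.096))
```

```text
0.103 [0.6141 0.2493 0.103 ] [0.5603 0.2581 0.103 ]
0.108 [0.613  0.2526 0.108 ] [0.5596 0.2613 0.108 ]
0.113 [0.6119 0.2558 0.113 ] [0.5588 0.2645 0.113 ]
0.12 [0.6103 0.2603 0.12  ] [0.5577 0.2689 0.12  ]
[0.5799 0.2707 0.096 ]
```

Run:
```python
from h import *
np.set_printoptions(precision=1,suppress=True)
T=np.array([.2768,-.6149,.2138]); yd=np.array([.41,-.912,0]); xd=np.array([.912,.41,0])
for b in(-.01,0,.01,.02,.03):
  print(b,*[proj("side",T+s*.0425*yd+w*.011*xd+[0,0,b]) for s in(-1,1) for w in(-1,1)], "top",*[proj("top",T+s*.0425*yd+[0,0,b]) for s in(-1,1)])
s=cv2.imread("pics/side0.png");t=cv2.imread("pics/top0.png")
cv2.imwrite("pics/g0.png",np.hstack([cv2.resize(s[30:110,430:510],None,fx=5,fy=5,interpolation=2),cv2.resize(t[330:410,560:640],None,fx=5,fy=5,interpolation=2)]))
```

```text
-0.01 [466.1  97.7] [459.2  98.8] [453.3  84.3] [446.5  85.3] top [585.9 367.4] [619.7 349.6]
0 [466.8  94.5] [459.8  95.6] [453.8  81.2] [447.1  82.2] top [588.4 368.2] [622.5 350.4]
0.01 [467.4  91.3] [460.4  92.4] [454.4  78. ] [447.6  79.1] top [591.  369.2] [625.3 351.1]
0.02 [468.1  88. ] [461.   89.1] [455.   74.9] [448.1  75.9] top [593.6 370.1] [628.2 351.8]
0.03 [468.8  84.8] [461.6  85.9] [455.5  71.7] [448.7  72.7] top [596.3 371. ] [631.1 352.6]
```

View pics/g0.png

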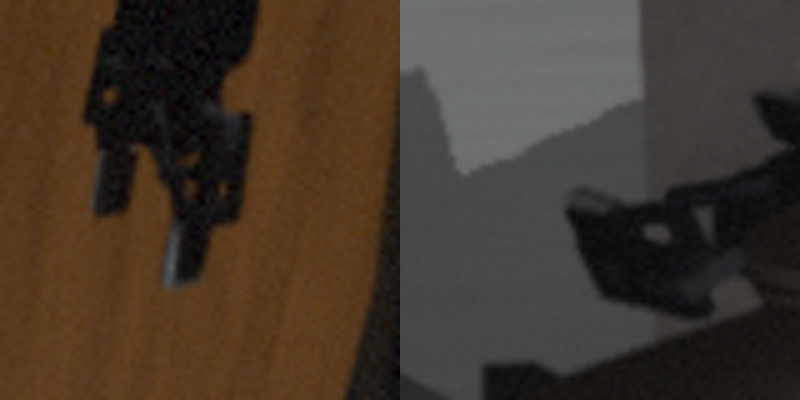

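>>> send_rows([
  [0,0,0.02,0],
  [0,0,0.02,0],
  [0,0,0.02,0],
  [0,0,0.02,0],
  [0,0,0.02,0],
  [0,0,0.02,0],
], jaw=1)

```text
time: 4.12
eef_pos: [0.5811, 0.2674, 0.1279]
tcp_rot: [0.756, 0.655, -0.0, -0.0]
contact_force: [-0.6, -0.6, 0.1]
opening: 0.002
```

```bash
python3 look.py p3 side 260 300 80 100 7; python3 -c "
from plant import monitor;print(monitor.get_state()['eef_pos'])"
```

```text
[0.58110367 0.26732857 0.12789734]
```

View pics/p3_side.png

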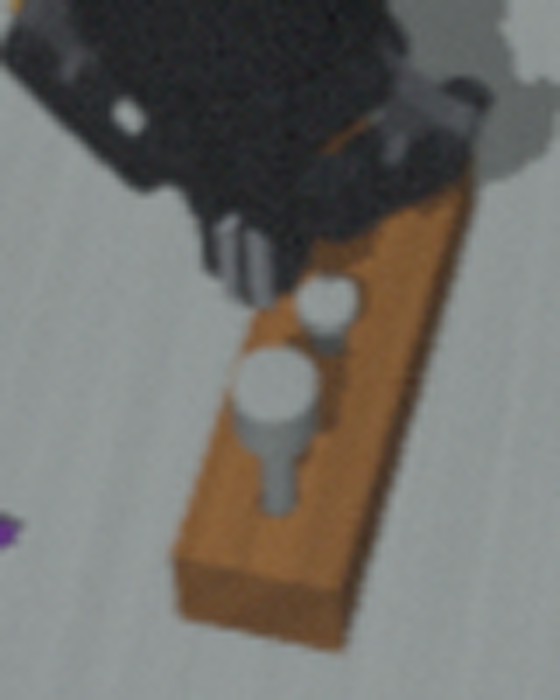

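Run:
```python
from h import *
np.set_printoptions(precision=1,suppress=True)
for z in(.101,.111,.121,.131,.141):
  for y in(.267,.278): print(z,y,(proj("side",(.5811,y,z))-[260,300]+.5)*7-.5)
t=imaging.read_camera("top")[:,:,::-1]
cv2.imwrite("pics/p3_top.png",cv2.resize(t[180:280,150:270],None,fx=6,fy=6,interpolation=2))
```

```text
0.101 0.267 [273.4 363.8]
0.101 0.278 [265.5 398.2]
0.111 0.267 [271.4 343.5]
0.111 0.278 [263.5 377.9]
0.121 0.267 [269.5 322.9]
0.121 0.278 [261.4 357.4]
0.131 0.267 [267.5 302. ]
0.131 0.278 [259.3 336.6]
0.141 0.267 [265.4 280.8]
0.141 0.278 [257.2 315.4]
```

View pics/p3_top.png

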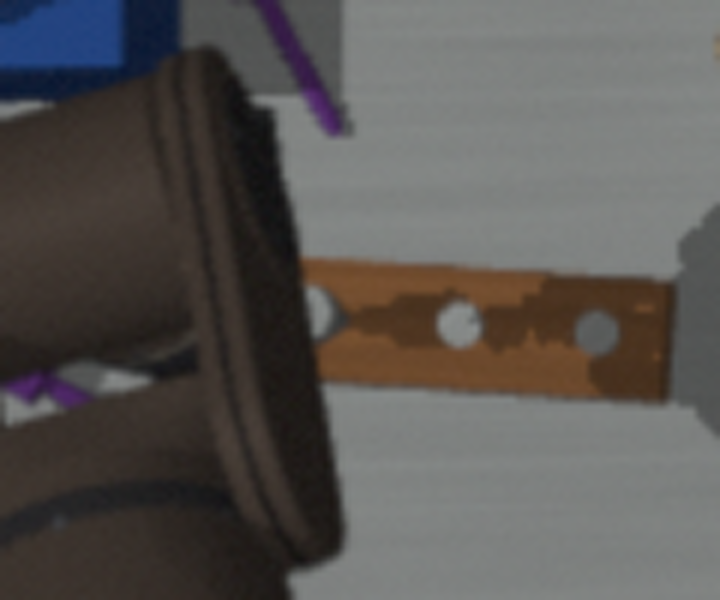

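>>> send_rows([
  [0,0,-0.02,0],
  [0,0,-0.035,0],
  [0,0,-0.04,0],
  [0,0,-0.045,0],
])

```text
time: 4.72
eef_pos: [0.5812, 0.2674, 0.1143]
tcp_rot: [0.756, 0.655, -0.0, -0.0]
contact_force: [0.0, -0.3, -0.7]
opening: 0.001
```

```bash
python3 look.py p4 side 260 300 80 100 7; python3 -c "
from plant import monitor;s=monitor.get_state();print(s['eef_pos'],s['contact_force'])"
```

```text
[0.58109028 0.26735955 0.11420014] [0.21205067 0.08565065 0.10440348]
```

View pics/p4_side.png

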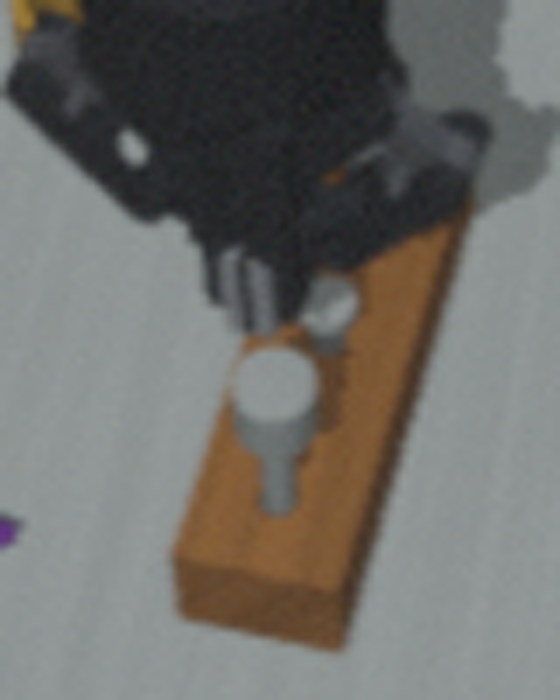

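>>> send_rows([
  [0,0,-0.005,0],
  [0,0,-0.01,0],
  [0,0,-0.01,0],
])

```text
time: 5.15
eef_pos: [0.5811, 0.2673, 0.1114]
tcp_rot: [0.756, 0.655, -0.0, -0.0]
contact_force: [0.3, 0.2, 0.6]
opening: -0.001
```

>>> send_rows([
  [0,0,-0.007,0],
  [0,0,-0.013,0],
  [0,0,-0.013,0],
])

```text
time: 5.52
eef_pos: [0.581, 0.2673, 0.1073]
tcp_rot: [0.756, 0.655, -0.0, -0.0]
contact_force: [-0.0, -0.1, -0.7]
opening: 0.005
```

>>> send_rows([
  [0,0,-0.01,0],
  [0,0,-0.02,0],
  [0,0,-0.03,0],
  [0,0,-0.03,0],
])

```text
time: 6.02
eef_pos: [0.5809, 0.2673, 0.0981]
tcp_rot: [0.756, 0.655, -0.0, -0.0]
contact_force: [0.3, 0.6, -0.3]
opening: -0.001
```

```bash
python3 look.py p5 side 260 300 80 100 7; python3 -c "
from plant import monitor;s=monitor.get_state();print(s['eef_pos'],s['contact_force'])"
```

```text
[0.58106761 0.26730969 0.09839607] [ 0.10550329 -0.37550694  0.11248322]
```

View pics/p5_side.png

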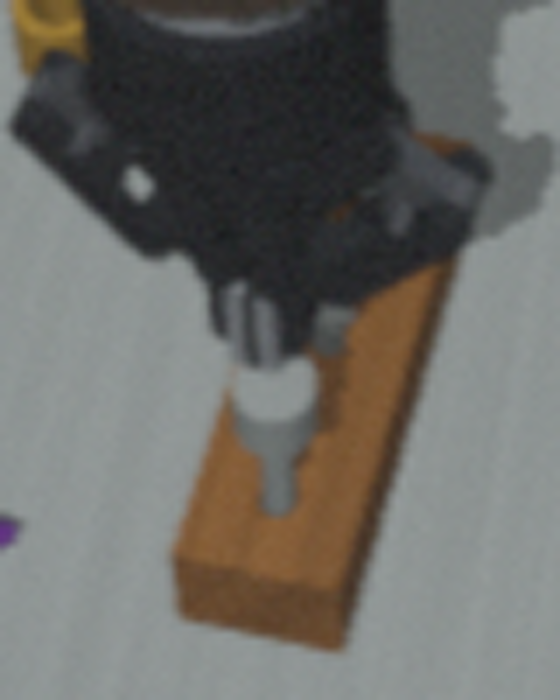

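>>> send_rows([
  [0,0,-0.01,0],
  [0,0,-0.02,0],
  [0,0,-0.03,0],
  [0,0,-0.04,0],
  [0,0,-0.04,0],
])

```text
time: 6.7
eef_pos: [0.5809, 0.2673, 0.0861]
tcp_rot: [0.756, 0.655, -0.0, -0.0]
contact_force: [-0.0, -0.4, 0.2]
opening: 0.001
```

>>> send_rows([
  [0,0,-0.005,0],
  [0,0,-0.01,0],
  [0,0,-0.013,0],
  [0,0,-0.013,0],
])

```text
time: 7.2
eef_pos: [0.5811, 0.2674, 0.0827]
tcp_rot: [0.756, 0.655, -0.0, -0.0]
contact_force: [0.1, 0.1, 0.1]
opening: 0.002
```

```bash
python3 look.py p6 side 260 300 80 100 7 top 150 180 120 100 6
```

```text
(no output)
```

View pics/p6_side.png

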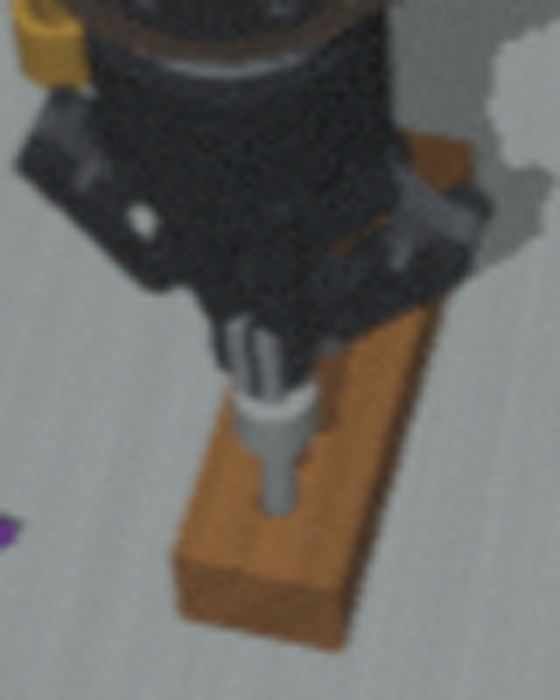

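View pics/p6_top.png

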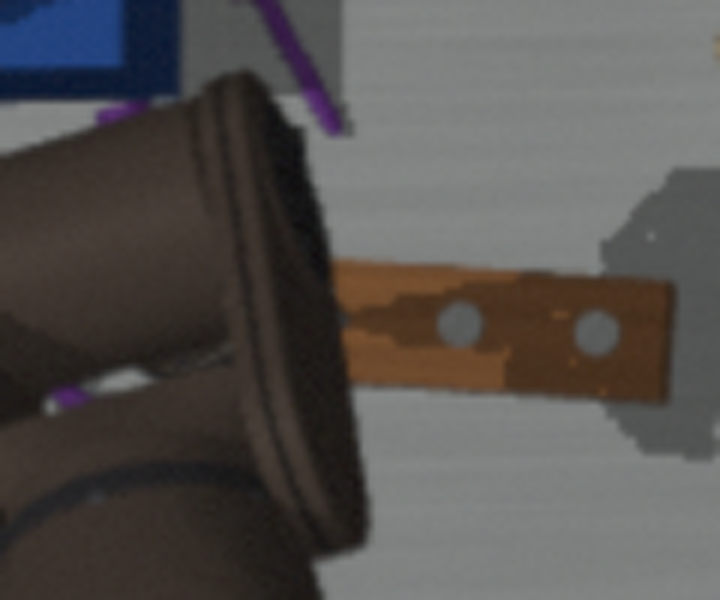

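>>> send_rows([
  [0,0,-0.007,0],
  [0,0,-0.013,0],
  [0,0,-0.017,0],
  [0,0,-0.017,0],
])

```text
time: 7.8
eef_pos: [0.5828, 0.2676, 0.0796]
tcp_rot: [0.756, 0.655, 0.002, 0.001]
contact_force: [-0.1, -0.4, 5.3]
opening: 0.002
```

>>> send_rows([
  [0,0,-0.004,0],
  [0,0,-0.007,0],
  [0,0,-0.007,0],
])

```text
time: 8.18
eef_pos: [0.5841, 0.268, 0.0794]
tcp_rot: [0.756, 0.655, 0.003, 0.002]
contact_force: [-0.1, 0.5, 8.4]
opening: 0.0
```

>>> send_rows([
  [0,0,-0.004,0],
  [0,0,-0.007,0],
  [0,0,-0.007,0],
])

```text
time: 8.55
eef_pos: [0.5853, 0.2683, 0.0793]
tcp_rot: [0.756, 0.655, 0.004, 0.002]
contact_force: [0.2, -0.3, 14.6]
opening: 0.001
```

The shut fingers touched the pin's head at eef z 0.0797, where 0.113 was expected. The real tips are therefore about 33 mm higher than the stated reach gives, and the images agree. I'll use measured tip z = eef z + 0.016 from here.

>>> send_rows([
  [0,0,0.06,0],
  [0,0,0.12,0],
  [0,0,0.12,0],
  [0,0,0.12,0],
], jaw=0.45)

```text
time: 9.05
eef_pos: [0.5807, 0.2672, 0.1088]
tcp_rot: [0.756, 0.655, -0.0, -0.0]
contact_force: [-0.5, -0.0, -1.2]
opening: 0.551
```

```bash
python3 look.py p7 side 260 300 80 100 7; python3 -c "
from plant import monitor;s=monitor.get_state();print(s['eef_pos'],s['contact_force'],s['opening'])"
```

```text
[0.58046472 0.26717334 0.10837383] [ 0.19173356 -0.76533772 -0.6599493 ] 0.5481136520486978
```

View pics/p7_side.png

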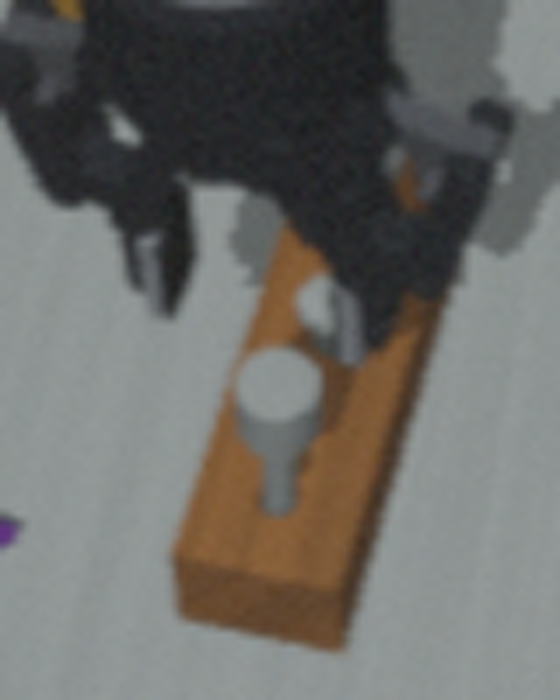

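>>> send_rows([
  [0,0,-0.05,0],
  [0,0,-0.1,0],
  [0,0,-0.14,0],
  [0,0,-0.17,0],
  [0,0,-0.187,0],
  [0,0,-0.187,0],
  [0,0,-0.187,0],
])

```text
time: 9.98
eef_pos: [0.5817, 0.2675, 0.0539]
tcp_rot: [0.756, 0.655, 0.001, 0.0]
contact_force: [0.8, 0.3, -0.4]
opening: 0.551
```

```bash
python3 look.py p8 side 260 300 80 100 7; python3 -c "
from plant import monitor;s=monitor.get_state();print(s['eef_pos'],s['contact_force'],s['opening'])"
```

```text
[0.58169511 0.26751106 0.05403656] [0.38069867 0.2545109  0.52102168] 0.5536142359651705
```

View pics/p8_side.png

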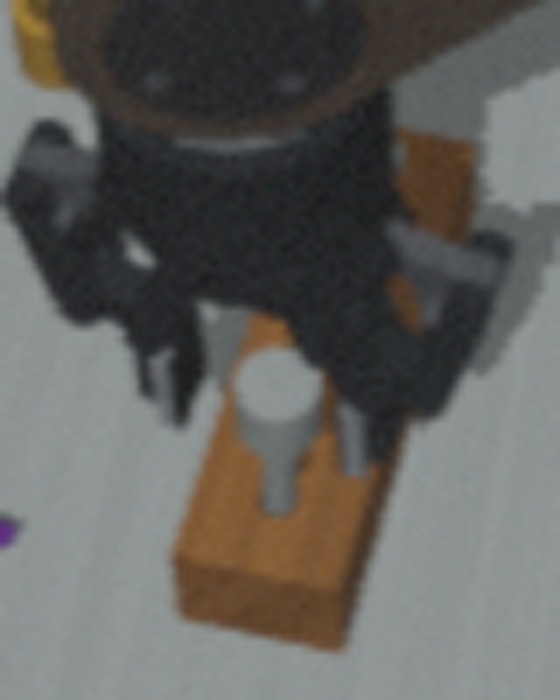

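>>> send_rows([
  [0,0,0,0],
  [0,0,0,0],
  [0,0,0,0],
  [0,0,0,0],
], jaw=1, newtons=35)

```text
time: 10.52
eef_pos: [0.5817, 0.2675, 0.0539]
tcp_rot: [0.756, 0.655, 0.001, 0.0]
contact_force: [-0.2, 0.2, 2.3]
opening: 0.267
```

```bash
python3 look.py p9 side 260 300 80 100 7; python3 -c "
from plant import monitor;s=monitor.get_state();print(s['eef_pos'],s['contact_force'],s['opening'])"
```

```text
[0.58161929 0.26747957 0.05389583] [-0.03002048 -0.8542337   2.57048959] 0.2673180734361909
```

View pics/p9_side.png

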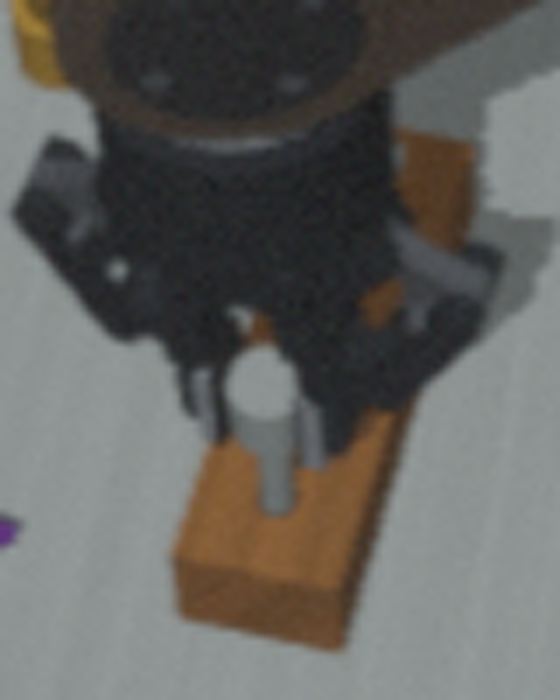

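>>> send_rows([
  [0,0,0.03,0],
  [0,0,0.07,0],
  [0,0,0.13,0],
  [0,0,0.22,0],
  [0,0,0.32,0],
  [0,0,0.42,0],
  [0,0,0.45,0],
  [0,0,0.45,0],
])

```text
time: 11.58
eef_pos: [0.5812, 0.2674, 0.1891]
tcp_rot: [0.756, 0.655, 0.0, 0.0]
contact_force: [0.4, -0.4, -2.5]
opening: 0.264
```

```bash
python3 look.py p10 side 240 200 110 130 5; python3 -c "
from plant import monitor;s=monitor.get_state();print(s['eef_pos'],s['contact_force'],s['opening'])"
```

```text
[0.58057631 0.26720771 0.18763262] [ 0.31018645  0.33865089 -1.68804285] 0.2678218586257
```

View pics/p10_side.png

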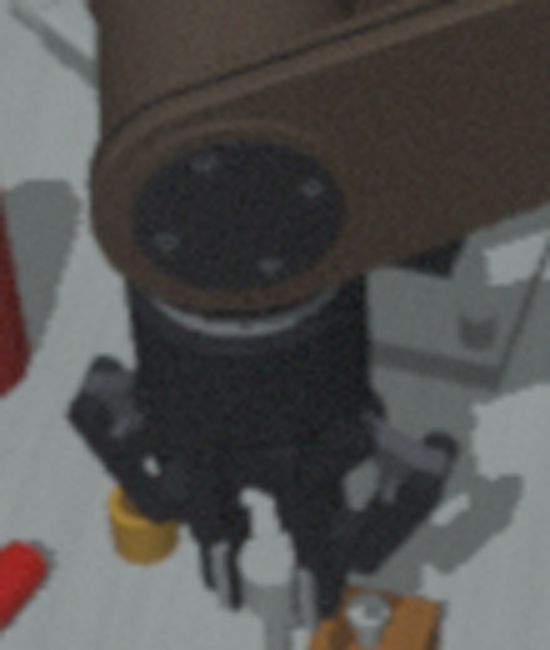

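>>> send_rows([
  [0,-0.15,0,0],
  [0.02,-0.32,0,0],
  [0.03,-0.5,0,0],
  [0.04,-0.68,0,0],
  [0.05,-0.85,0,0],
  [0.06,-0.98,0,0],
  [0.06,-1,0,0],
])

```text
time: 12.5
eef_pos: [0.5982, -0.0349, 0.1862]
tcp_rot: [0.757, 0.654, -0.001, -0.001]
contact_force: [-0.3, -0.0, -0.6]
opening: 0.265
```

>>> send_rows([
  [0,-0.12,0,0],
  [0,-0.22,0,0],
  [0,-0.253,0,0],
  [0,-0.253,0,0],
  [0,-0.253,0,0],
])

```text
time: 13.12
eef_pos: [0.599, -0.1072, 0.1879]
tcp_rot: [0.755, 0.655, 0.0, -0.001]
contact_force: [0.1, 0.8, -0.9]
opening: 0.265
```

```bash
python3 look.py p11 side 270 140 110 130 5 top 310 160 120 110 6; python3 -c "
from plant import monitor;s=monitor.get_state();print(s['eef_pos'],s['contact_force'],s['opening'])"
```

```text
[ 0.59915453 -0.10734172  0.18819054] [ 0.17877242 -1.42841411 -1.17111881] 0.26781570779159597
```

View pics/p11_side.png

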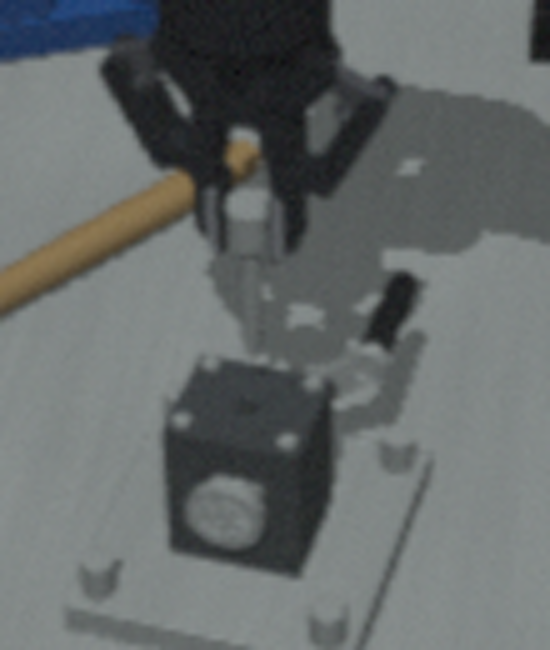

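View pics/p11_top.png

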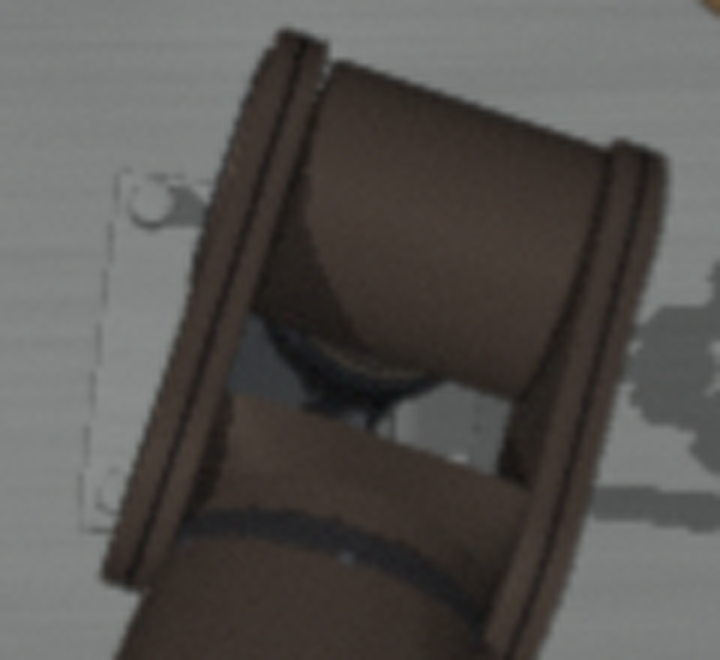

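```bash
python3 - <<'E'
from h import *
np.set_printoptions(precision=4,suppress=True)
P=lambda u,v:px(270,140,5,u,v)
print("bore",atz("side",P(249,405),.104))
for tz in(.1403,):
  print("tip",atz("side",P(259,352),tz),"head",atz("side",P(249,203),tz+.09))
b=atz("side",P(249,405),.104)
for z in(.104,.14,.16,.21,.23): print(z,(proj("side",[b[0],b[1],z])-[270,140]+.5)*5-.5)
E
python3 - <<'E'
import cv2
im=cv2.imread("pics/p11_side.png")
cv2.imwrite("pics/p11z.png",cv2.resize(im[150:450,150:350],None,fx=2.6,fy=2,interpolation=2))
E
```

```text
bore [ 0.6034 -0.1061  0.104 ]
tip [ 0.5974 -0.1049  0.1403] head [ 0.6    -0.1044  0.2303]
0.104 [249. 405.]
0.14 [247.2062 349.6982]
0.16 [246.1763 317.9479]
0.21 [243.4899 235.1499]
0.23 [242.3682 200.5837]
```

View pics/p11z.png

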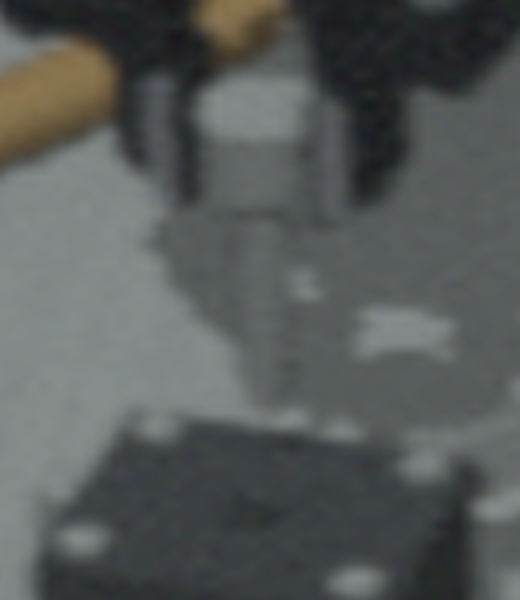

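>>> send_rows([
  [0.009,-0.001,-0.03,0],
  [0.009,-0.001,-0.07,0],
  [0.009,-0.001,-0.1,0],
  [0.009,-0.001,-0.1,0],
  [0.009,-0.001,-0.1,0],
])

```text
time: 13.85
eef_pos: [0.602, -0.1089, 0.1584]
tcp_rot: [0.756, 0.655, 0.0, 0.0]
contact_force: [0.3, -0.0, -1.0]
opening: 0.267
```

```bash
python3 look.py p12 side 295 165 55 75 8; python3 -c "
from plant import monitor;s=monitor.get_state();print(s['eef_pos'],s['contact_force'],s['opening'])
from h import *
for z in(.104,.11,.16,.177,.197): print(z,(proj('side',[.6037,-.1058,z])-[295,165]+.5)*8-.5)"
```

```text
[ 0.6021821  -0.10899744  0.15873938] [ 0.48620632 -0.5679439  -1.51830902] 0.26784692261809084
0.104 [197.45606301 448.91391798]
0.11 [196.9816767 434.4229487]
0.16 [192.89582256 309.62858104]
0.177 [191.45025609 265.4831526 ]
0.197 [189.7109769  212.37271423]
```

View pics/p12_side.png

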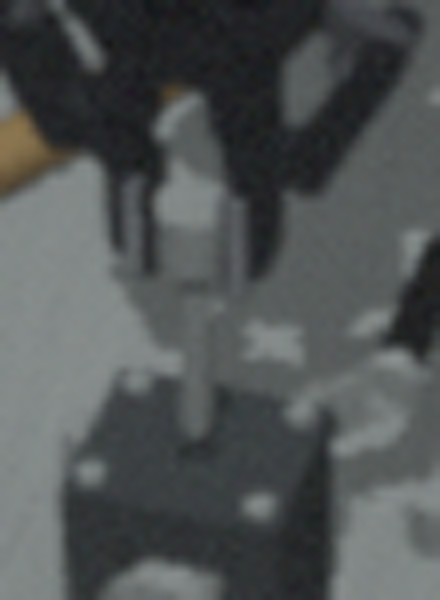

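>>> send_rows([
  [0.002,0,-0.01,0],
  [0.002,0,-0.02,0],
  [0.002,0,-0.03,0],
  [0.002,0,-0.037,0],
  [0.002,0,-0.037,0],
])

```text
time: 14.52
eef_pos: [0.6023, -0.1088, 0.1469]
tcp_rot: [0.756, 0.655, -0.0, -0.0]
contact_force: [0.6, -0.7, -1.0]
opening: 0.265
```

```bash
python3 look.py p13 side 295 165 55 75 8; python3 -c "
from plant import monitor;s=monitor.get_state();print(s['eef_pos'],s['contact_force'],s['wrist_torque'],s['tcp_rot'])"
```

```text
[ 0.60243045 -0.10883981  0.14709846] [-0.59056859 -0.58674421 -2.25320878] [ 1.02373551e-02 -1.18939518e-02  1.86216863e-05] [ 7.55703556e-01  6.54913830e-01 -6.54679454e-05 -8.13759148e-05]
```

View pics/p13_side.png

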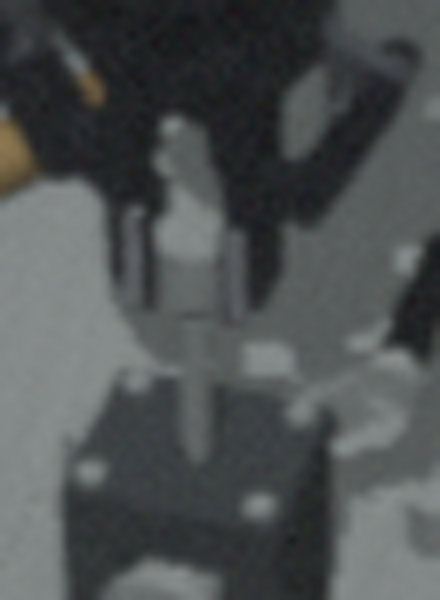

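>>> send_rows([
  [0,0,-0.005,0],
  [0,0,-0.01,0],
  [0,0,-0.01,0],
])

```text
time: 14.95
eef_pos: [0.6024, -0.1088, 0.144]
tcp_rot: [0.756, 0.655, -0.0, -0.0]
contact_force: [-0.1, 0.1, -2.3]
opening: 0.26
```

>>> send_rows([
  [0,0,-0.005,0],
  [0,0,-0.01,0],
  [0,0,-0.01,0],
])

```text
time: 15.32
eef_pos: [0.6024, -0.1088, 0.141]
tcp_rot: [0.756, 0.655, -0.0, -0.0]
contact_force: [0.4, 0.9, -0.8]
opening: 0.263
```

```bash
python3 look.py p14 side 295 165 55 75 8; python3 -c "
from plant import monitor;s=monitor.get_state();print(s['eef_pos'],s['contact_force'],s['wrist_torque'],s['tcp_rot'])"
```

```text
[ 0.60242748 -0.10881699  0.14108741] [ 0.17212721  0.60136598 -1.02880348] [ 0.05493624 -0.04477447 -0.00751774] [ 7.55704734e-01  6.54912469e-01 -6.07861171e-05 -9.67086348e-05]
```

View pics/p14_side.png

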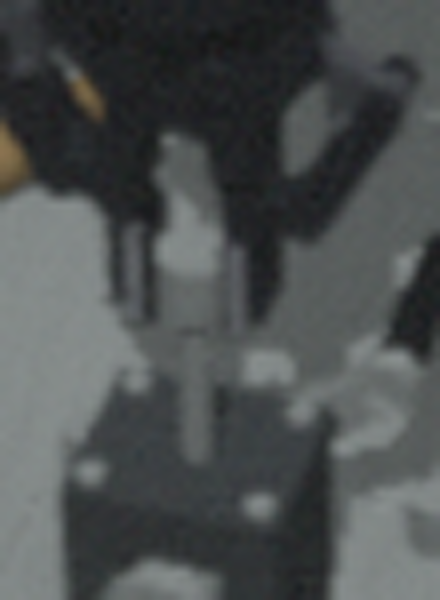

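>>> send_rows([
  [0,0,-0.008,0],
  [0,0,-0.016,0],
  [0,0,-0.024,0],
  [0,0,-0.032,0],
  [0,0,-0.037,0],
  [0,0,-0.037,0],
])

```text
time: 16.12
eef_pos: [0.6024, -0.1088, 0.1299]
tcp_rot: [0.756, 0.655, -0.0, -0.0]
contact_force: [0.3, 0.3, 0.1]
opening: 0.268
```

```bash
python3 look.py p15 side 295 165 55 75 8; python3 -c "
from plant import monitor;s=monitor.get_state();print(s['eef_pos'],s['contact_force'],s['wrist_torque'],s['tcp_rot'])"
```

```text
[ 0.60247609 -0.10884413  0.1300795 ] [ 0.48672304 -0.3180682  -1.08462545] [ 0.02059783  0.00243729 -0.00608608] [ 7.55705273e-01  6.54911855e-01 -1.86736490e-05 -3.50199543e-05]
```

View pics/p15_side.png

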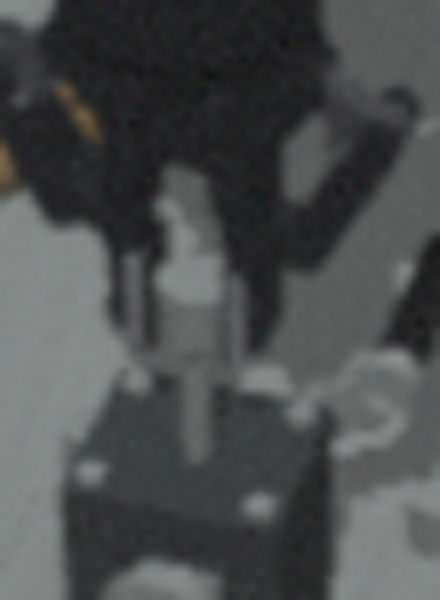

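>>> send_rows([
  [0,0,0,0],
  [0,0,0,0],
  [0,0,0,0],
  [0,0,0,0],
], jaw=0.5)

```text
time: 16.68
eef_pos: [0.6026, -0.1089, 0.1303]
tcp_rot: [0.756, 0.655, 0.0, 0.0]
contact_force: [-0.5, 0.6, -0.5]
opening: 0.502
```

>>> send_rows([
  [0,0,0.05,0],
  [0,0,0.12,0],
  [0,0,0.2,0],
  [0,0,0.25,0],
  [0,0,0.25,0],
])

```text
time: 17.3
eef_pos: [0.6036, -0.1092, 0.2079]
tcp_rot: [0.756, 0.655, 0.001, 0.002]
contact_force: [0.1, -0.8, -0.2]
opening: 0.5
```

```bash
python3 look.py p16 side 275 130 110 130 5; python3 -c "
from plant import monitor;s=monitor.get_state();print(s['eef_pos'],s['contact_force'],s['opening'])
from h import *
for z in(.15,.17): print(z,(proj('side',[.6037,-.1058,z])-[275,130]+.5)*5-.5)"
```

```text
[ 0.60279105 -0.10897477  0.20612082] [-0.49317148 -0.46170173 -0.07639096] 0.5042210335114751
0.15 [220.89529272 384.30003162]
0.17 [219.8431759  352.16872734]
```

View pics/p16_side.png

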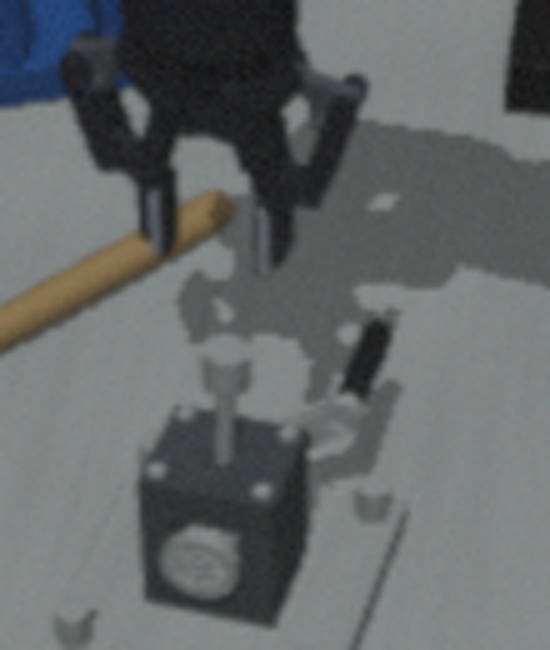

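>>> send_rows([
  [-0.07,-0.08,0,0],
  [-0.14,-0.16,0,0],
  [-0.202,-0.24,0,0],
  [-0.202,-0.24,-0.1,0],
  [-0.202,-0.24,-0.2,0],
  [-0.202,-0.24,-0.23,0],
  [-0.202,-0.24,-0.23,0],
], jaw=0.62, newtons=20)

```text
time: 18.23
eef_pos: [0.5413, -0.1805, 0.1351]
tcp_rot: [0.756, 0.655, -0.0, -0.001]
contact_force: [-0.1, 0.5, 0.7]
opening: 0.377
```

```bash
python3 look.py p17 side 290 130 90 110 6; python3 -c "
from plant import monitor;s=monitor.get_state();print(s['eef_pos'],s['contact_force'],s['opening'])"
```

```text
[ 0.54212728 -0.18084997  0.13639243] [0.80257349 0.92093448 0.73877026] 0.38266073624281854
```

View pics/p17_side.png

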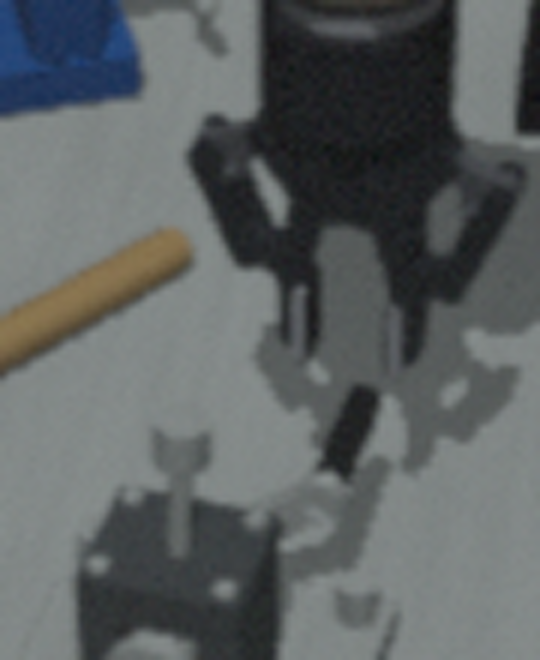

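>>> send_rows([
  [0,0,-0.03,0],
  [0,0,-0.07,0],
  [0,0,-0.11,0],
  [0,0,-0.15,0],
  [0,0,-0.177,0],
  [0,0,-0.177,0],
])

```text
time: 19.02
eef_pos: [0.5413, -0.1805, 0.0819]
tcp_rot: [0.756, 0.655, -0.0, -0.001]
contact_force: [0.3, 0.0, 0.4]
opening: 0.377
```

```bash
python3 look.py p18 side 290 130 90 110 6; python3 -c "
from plant import monitor;s=monitor.get_state();print(s['eef_pos'],s['contact_force'],s['opening'])"
```

```text
[ 0.54175386 -0.18077601  0.08264539] [-0.47041891 -0.23100995  0.09776859] 0.38152605775095016
```

View pics/p18_side.png

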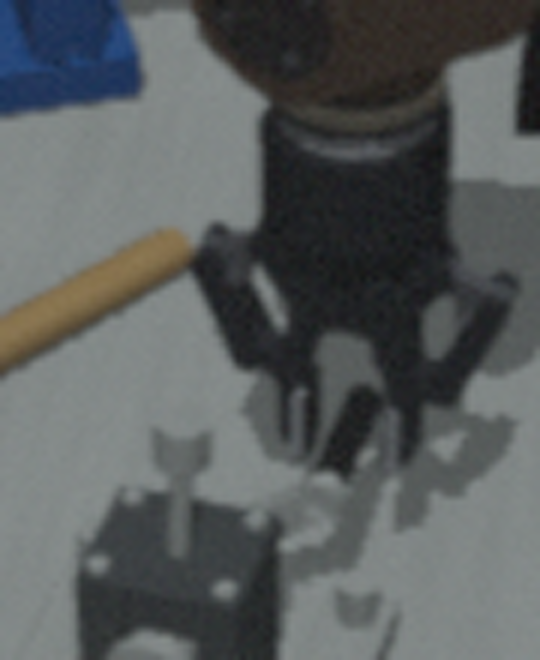

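>>> send_rows([
  [0,0,-0.01,0],
  [0,0,-0.01,0],
  [0,0,-0.01,0],
], jaw=0.73)

```text
time: 19.45
eef_pos: [0.542, -0.1809, 0.0803]
tcp_rot: [0.756, 0.655, 0.0, 0.0]
contact_force: [1.1, 0.1, -0.1]
opening: 0.268
```

>>> send_rows([
  [0.01,-0.0015,0.01,0],
  [0.02,-0.003,0.01,0],
  [0.027,-0.004,0.017,0],
  [0.034,-0.005,0.023,0],
  [0.041,-0.006,0.029,0],
  [0.048,-0.007,0.034,0],
  [0.056,-0.008,0.039,0],
  [0.064,-0.0095,0.044,0],
  [0.072,-0.011,0.049,0],
  [0.081,-0.012,0.053,0],
  [0.09,-0.013,0.057,0],
  [0.098,-0.0145,0.06,0],
  [0.107,-0.016,0.063,0],
  [0.116,-0.017,0.066,0],
  [0.116,-0.017,0.066,0],
])

```text
time: 21.32
eef_pos: [0.5774, -0.1861, 0.0999]
tcp_rot: [0.756, 0.655, 0.0, 0.001]
contact_force: [-0.0, 0.1, 0.1]
opening: 0.268
```

```bash
python3 look.py p19 side 290 130 90 110 6; python3 -c "
from plant import monitor;s=monitor.get_state();print(s['eef_pos'],s['contact_force'],s['opening'])"
```

```text
[ 0.57731354 -0.18604541  0.0998289 ] [-0.30385674  0.39674982  0.79182957] 0.2698907207529142
```

View pics/p19_side.png

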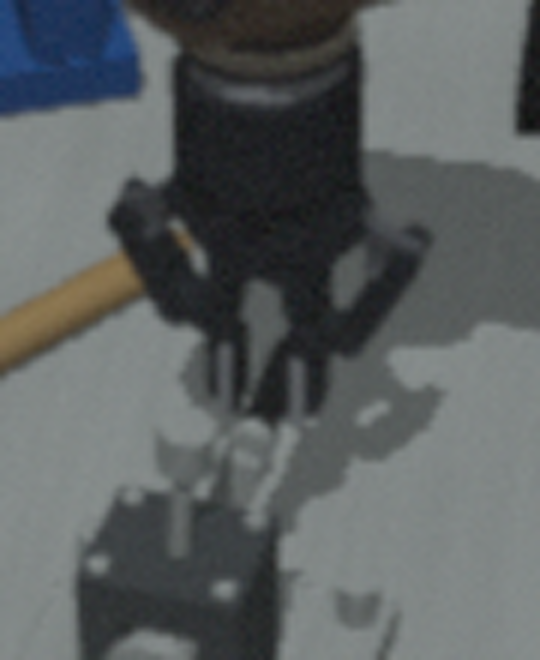

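```bash
cat > chk.py <<'E'
import sys
from h import *
from plant import monitor
im=imaging.read_camera("side")[:,:,::-1]; s=monitor.get_state()
try: ref=np.load("ref.npy")
except Exception:
    ref=im; np.save("ref.npy",im)
T=ref[208:222,313:329]  # head + shank, above block
R=im[200:240,305:337]
m=cv2.matchTemplate(R.astype(np.uint8),T.astype(np.uint8),cv2.TM_CCOEFF_NORMED); _,v,_,l=cv2.minMaxLoc(m)
print("shift col,row",l[0]-8,l[1]-8,"score %.2f"%v, "t",s['time'],np.round(s['eef_pos'],4),np.round(s['contact_force'],1))
sd=(s['eef_pos'][0]-.5907)*.989-(s['eef_pos'][1]+.1879)*.146-.0034
print("theta est %.1f"%np.degrees(np.arcsin(sd/.065)))
cv2.imwrite("pics/chk_%s.png"%sys.argv[1],cv2.resize(im[170:260,300:370],None,fx=6,fy=6,interpolation=2))
E
python3 chk.py 0
```

```text
shift col,row 0 0 score 1.00 t 21.425 [ 0.5772 -0.186   0.0998] [-0.1 -0.6  0.3]
theta est -15.2
```

>>> send_rows([
  [0.004,-0.0005,0.001,0],
  [0.008,-0.001,0.002,0],
  [0.008,-0.001,0.002,0],
])

```text
time: 21.8
eef_pos: [0.5791, -0.1863, 0.1004]
tcp_rot: [0.756, 0.655, -0.0, -0.0]
contact_force: [-1.0, 0.2, 1.2]
opening: 0.268
```

```bash
python3 chk.py 1
```

```text
shift col,row 0 0 score 0.99 t 21.85 [ 0.5791 -0.1863  0.1005] [-0.9 -0.1  1. ]
theta est -13.5
```

View pics/chk_1.png

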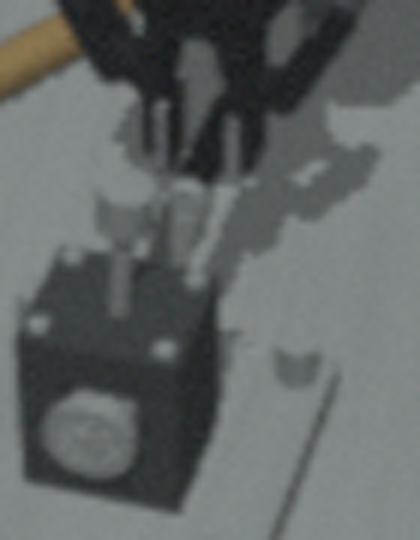

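>>> send_rows([
  [0.004,-0.0005,0.001,0],
  [0.008,-0.001,0.002,0],
  [0.012,-0.0015,0.002,0],
  [0.015,-0.002,0.003,0],
  [0.015,-0.002,0.003,0],
])

```text
time: 22.48
eef_pos: [0.5838, -0.1869, 0.1013]
tcp_rot: [0.756, 0.655, 0.0, 0.0]
contact_force: [-0.5, 0.2, 1.1]
opening: 0.272
```

```bash
python3 chk.py 2
```

```text
shift col,row 0 0 score 0.94 t 22.525 [ 0.5838 -0.1869  0.1013] [-1.4 -0.4  0.3]
theta est -9.2
```

>>> send_rows([
  [0.004,-0.0005,0,0],
  [0.008,-0.001,0.001,0],
  [0.011,-0.0015,0.001,0],
  [0.011,-0.0015,0.001,0],
])

```text
time: 23.02
eef_pos: [0.5871, -0.1873, 0.1016]
tcp_rot: [0.756, 0.655, 0.0, 0.0]
contact_force: [-1.2, 0.4, 0.4]
opening: 0.27
```

```bash
python3 chk.py 3
```

```text
shift col,row 0 0 score 0.88 t 23.075 [ 0.5871 -0.1873  0.1016] [-1.   0.4  0.8]
theta est -6.2
```

View pics/chk_3.png

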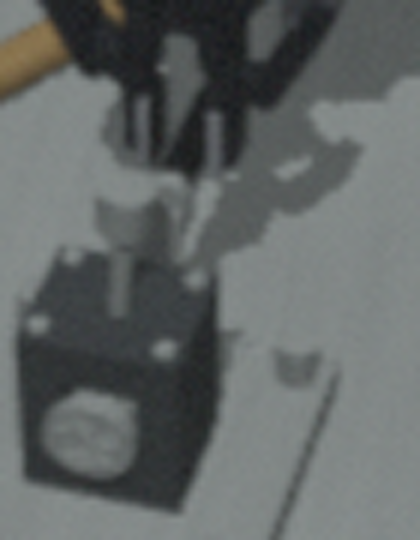

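>>> send_rows([
  [0.004,-0.0005,0,0],
  [0.008,-0.001,0,0],
  [0.011,-0.0015,0.001,0],
  [0.011,-0.0015,0.001,0],
])

```text
time: 23.58
eef_pos: [0.5903, -0.1877, 0.1018]
tcp_rot: [0.756, 0.655, 0.0, 0.0]
contact_force: [-1.0, 0.5, 0.3]
opening: 0.268
```

```bash
python3 chk.py 4
```

```text
shift col,row -2 1 score 0.74 t 23.625 [ 0.5903 -0.1877  0.1018] [-1.8 -0.1  0. ]
theta est -3.4
```

View pics/chk_4.png

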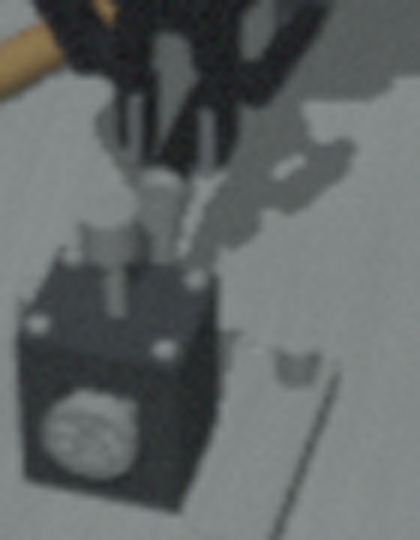

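>>> send_rows([
  [0.004,-0.0005,0,0],
  [0.008,-0.001,0,0],
  [0.008,-0.001,0,0],
])

```text
time: 24.0
eef_pos: [0.5928, -0.1881, 0.102]
tcp_rot: [0.756, 0.655, 0.0, 0.0]
contact_force: [-1.6, -0.0, 0.8]
opening: 0.27
```

```bash
python3 chk.py 5
```

```text
shift col,row -2 1 score 0.74 t 24.05 [ 0.5928 -0.1881  0.102 ] [-0.9  0.2  0. ]
theta est -1.2
```

View pics/chk_5.png

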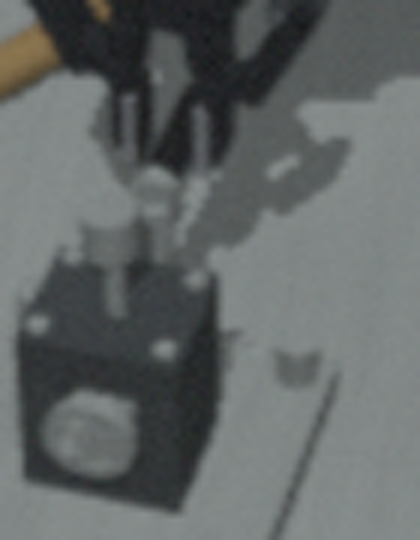

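Run:
```python
from h import *
a=cv2.imread("pics/chk_3.png")[170:340,60:200];b=cv2.imread("pics/chk_5.png")[170:340,60:200]
im=np.hstack([a,b]); im=cv2.convertScaleAbs(im,alpha=2,beta=-60)
cv2.imwrite("pics/cmp.png",cv2.resize(im,None,fx=2.8,fy=2.8,interpolation=2))
for z in(.104,.134,.15,.154,.17): print(z,(proj('side',[.6037,-.1058,z])-[300,170]+.5)*6-.5, ((proj('side',[.6037,-.1058,z])-[300,170]+.5)*6-[60.5,170.5])*2.8)
```

```text
0.104 [117.96704726 306.56043848] [162.30773232 382.36922775]
0.134 [116.16291732 251.45295392] [157.25616849 228.06827099]
0.15 [115.17435126 221.26003794] [154.48818354 143.52810624]
0.154 [114.92425729 213.62197295] [153.7879204  122.14152427]
0.17 [113.91181108 182.70247281] [150.95307102  35.56692387]
```

View pics/cmp.png

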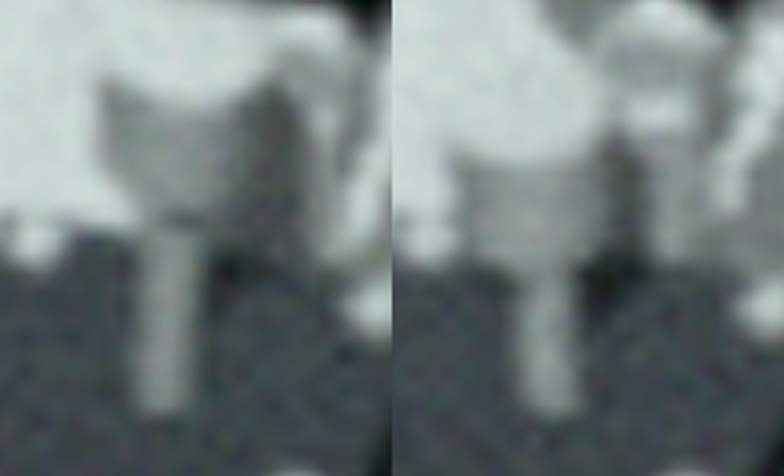

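>>> send_rows([
  [0.004,-0.0005,0,0],
  [0.007,-0.001,0,0],
  [0.007,-0.001,0,0],
])

```text
time: 24.42
eef_pos: [0.5948, -0.1883, 0.1019]
tcp_rot: [0.756, 0.655, 0.0, 0.0]
contact_force: [-0.5, -0.4, 0.3]
opening: 0.27
```

```bash
python3 chk.py 6
python3 - <<'E'
from h import *
a=cv2.imread("pics/chk_5.png")[170:340,60:200];b=cv2.imread("pics/chk_6.png")[170:340,60:200]
im=np.hstack([a,b]); im=cv2.convertScaleAbs(im,alpha=2,beta=-60)
cv2.imwrite("pics/cmp2.png",cv2.resize(im,None,fx=2.8,fy=2.8,interpolation=2))
E
```

```text
shift col,row -1 1 score 0.77 t 24.475 [ 0.5948 -0.1883  0.1019] [-1.2 -0.3  0.8]
theta est 0.6
```

View pics/cmp2.png

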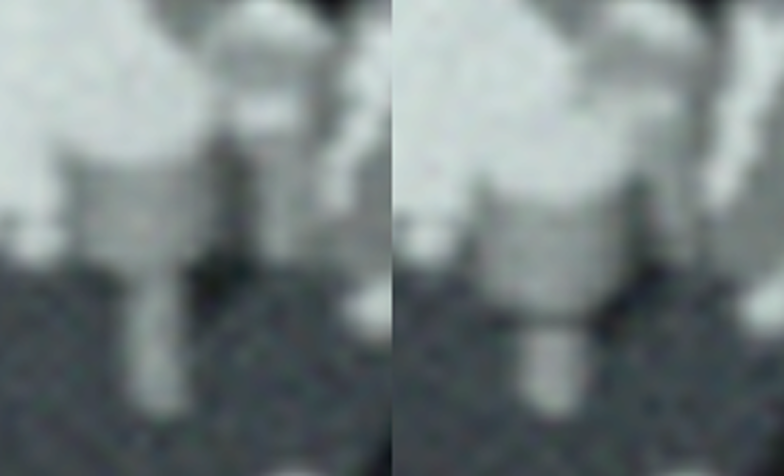

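>>> send_rows([
  [0.004,-0.0005,0,0],
  [0.008,-0.001,0,0],
  [0.012,-0.002,0,0],
  [0.012,-0.002,0,0],
])

```text
time: 24.98
eef_pos: [0.5985, -0.1889, 0.1019]
tcp_rot: [0.756, 0.655, 0.0, 0.0]
contact_force: [-1.6, 1.5, 0.9]
opening: 0.272
```

```bash
python3 chk.py 7
```

```text
shift col,row -1 2 score 0.76 t 25.025 [ 0.5985 -0.1889  0.1019] [-1.   0.9 -0.3]
theta est 3.9
```

>>> send_rows([
  [0.003,-0.0005,0,0],
  [0.006,-0.001,0,0],
  [0.006,-0.001,0,0],
])

```text
time: 25.4
eef_pos: [0.6002, -0.1892, 0.1019]
tcp_rot: [0.756, 0.655, 0.0, 0.0]
contact_force: [-0.4, 0.2, 1.2]
opening: 0.272
```

```bash
python3 chk.py 8
```

```text
shift col,row -1 -2 score 0.76 t 25.45 [ 0.6002 -0.1892  0.1019] [-1.1  0.4  1.7]
theta est 5.5
```

View pics/chk_8.png

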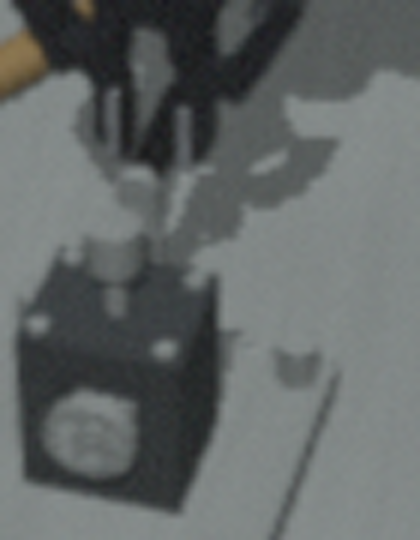

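>>> send_rows([
  [-0.011,0.0015,0,0],
  [-0.011,0.0015,0,0],
  [-0.011,0.0015,0.03,0],
  [-0.011,0.0015,0.08,0],
  [-0.011,0.0015,0.16,0],
  [-0.011,0.0015,0.26,0],
  [-0.011,0.0015,0.36,0],
  [-0.011,0.0015,0.36,0],
])

```text
time: 26.45
eef_pos: [0.5989, -0.1898, 0.2149]
tcp_rot: [0.756, 0.655, 0.002, 0.004]
contact_force: [0.2, 0.1, -0.4]
opening: 0.268
```

```bash
python3 chk.py 9
```

```text
shift col,row -2 2 score 0.77 t 26.5 [ 0.5977 -0.1892  0.2123] [ 0.  -0.2  0.6]
theta est 3.3
```

View pics/chk_9.png

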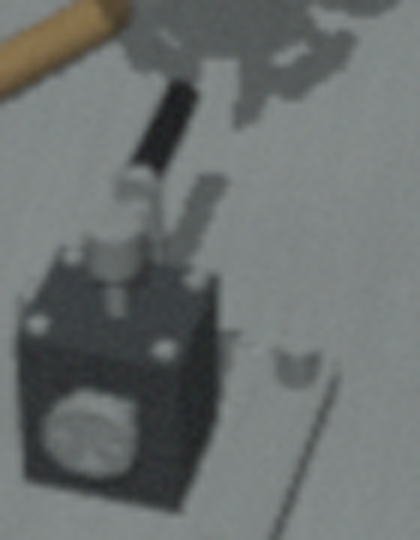

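>>> send_rows([
  [0.01,0.13,0,0],
  [0.019,0.267,0,0],
  [0.019,0.267,-0.05,0],
  [0.019,0.267,-0.11,0],
  [0.019,0.267,-0.17,0],
  [0.019,0.267,-0.2,0],
  [0.019,0.267,-0.2,0],
], jaw=1)

```text
time: 27.38
eef_pos: [0.6018, -0.1091, 0.1484]
tcp_rot: [0.756, 0.655, -0.001, -0.001]
contact_force: [0.3, -0.7, 0.2]
opening: -0.003
```

>>> send_rows([
  [0,0,-0.01,0],
  [0,0,-0.02,0],
  [0,0,-0.03,0],
  [0,0,-0.035,0],
  [0,0,-0.035,0],
])

```text
time: 28.0
eef_pos: [0.6024, -0.1086, 0.1393]
tcp_rot: [0.756, 0.655, -0.0, -0.0]
contact_force: [0.4, 0.7, 0.3]
opening: -0.003
```

```bash
python3 chk.py 10; python3 look.py p20 side 290 140 70 90 7
```

```text
shift col,row -1 2 score 0.76 t 28.05 [ 0.6025 -0.1086  0.1394] [-0.7 -0.6  0.5]
theta est -2.9
```

View pics/p20_side.png

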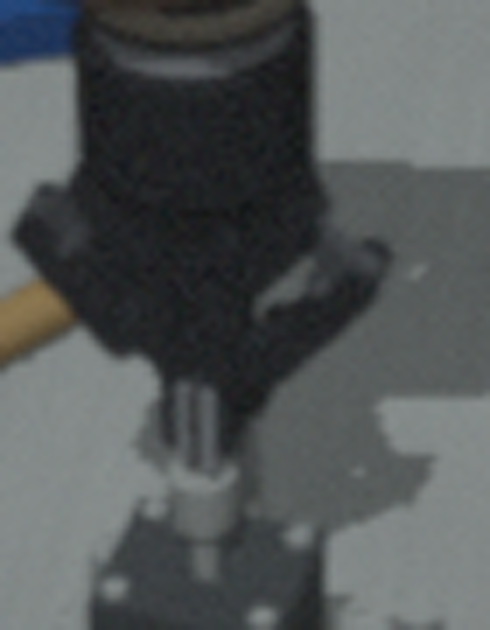

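>>> send_rows([
  [0,0,-0.005,0],
  [0,0,-0.01,0],
  [0,0,-0.013,0],
  [0,0,-0.013,0],
])

```text
time: 28.6
eef_pos: [0.6024, -0.1087, 0.1354]
tcp_rot: [0.756, 0.655, -0.0, -0.0]
contact_force: [0.5, 0.2, 0.4]
opening: 0.001
```

>>> send_rows([
  [0,0,-0.005,0],
  [0,0,-0.007,0],
  [0,0,-0.007,0],
])

```text
time: 28.98
eef_pos: [0.6024, -0.1087, 0.1333]
tcp_rot: [0.756, 0.655, -0.0, -0.0]
contact_force: [-0.4, -1.0, -0.1]
opening: 0.002
```

>>> send_rows([
  [0,0,-0.005,0],
  [0,0,-0.007,0],
  [0,0,-0.007,0],
])

```text
time: 29.35
eef_pos: [0.6024, -0.1087, 0.1312]
tcp_rot: [0.756, 0.655, -0.0, -0.0]
contact_force: [-0.1, -0.2, 0.7]
opening: -0.003
```

>>> send_rows([
  [0,0,-0.005,0],
  [0,0,-0.007,0],
  [0,0,-0.007,0],
])

```text
time: 29.72
eef_pos: [0.6025, -0.1087, 0.1293]
tcp_rot: [0.756, 0.655, 0.0, 0.0]
contact_force: [0.4, 0.6, -0.1]
opening: 0.001
```

```bash
python3 look.py p21 side 290 140 70 90 7
```

```text
(no output)
```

View pics/p21_side.png

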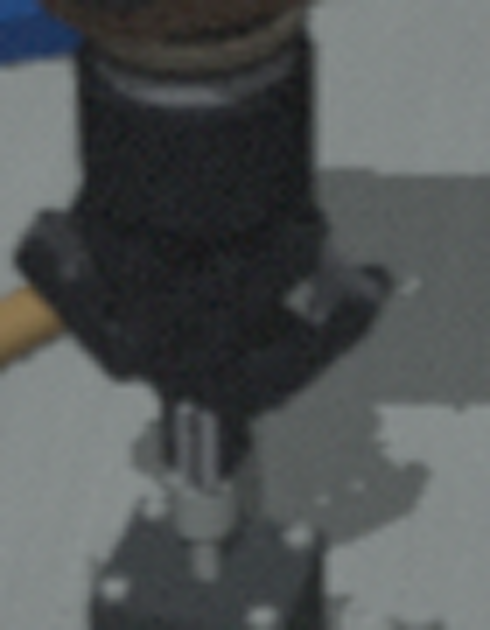

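>>> send_rows([
  [0,0,-0.005,0],
  [0,0,-0.01,0],
  [0,0,-0.01,0],
])

```text
time: 30.15
eef_pos: [0.6023, -0.1086, 0.1259]
tcp_rot: [0.756, 0.655, -0.0, -0.0]
contact_force: [0.1, -0.1, 0.3]
opening: -0.004
```

>>> send_rows([
  [0,0,-0.005,0],
  [0,0,-0.007,0],
  [0,0,-0.007,0],
])

```text
time: 30.52
eef_pos: [0.6024, -0.1086, 0.1241]
tcp_rot: [0.756, 0.655, -0.0, -0.0]
contact_force: [0.2, -0.8, 0.3]
opening: 0.0
```

```bash
python3 look.py p22 side 300 180 45 60 10
```

```text
(no output)
```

View pics/p22_side.png

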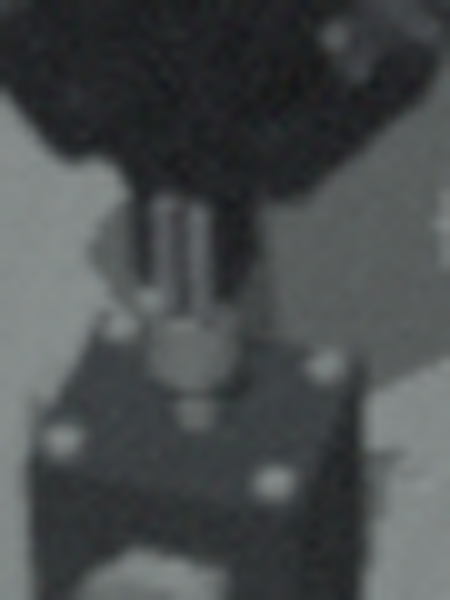

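>>> send_rows([
  [0,0,-0.005,0],
  [0,0,-0.01,0],
  [0,0,-0.01,0],
])

```text
time: 30.95
eef_pos: [0.6023, -0.1086, 0.1208]
tcp_rot: [0.756, 0.655, -0.0, -0.0]
contact_force: [0.1, 0.9, 0.8]
opening: 0.003
```

>>> send_rows([
  [0,0,-0.005,0],
  [0,0,-0.01,0],
  [0,0,-0.01,0],
])

```text
time: 31.32
eef_pos: [0.6023, -0.1089, 0.1176]
tcp_rot: [0.756, 0.655, -0.0, 0.0]
contact_force: [-0.6, 0.4, 0.1]
opening: -0.003
```

```bash
python3 look.py p23 side 300 180 45 60 10
```

```text
(no output)
```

View pics/p23_side.png

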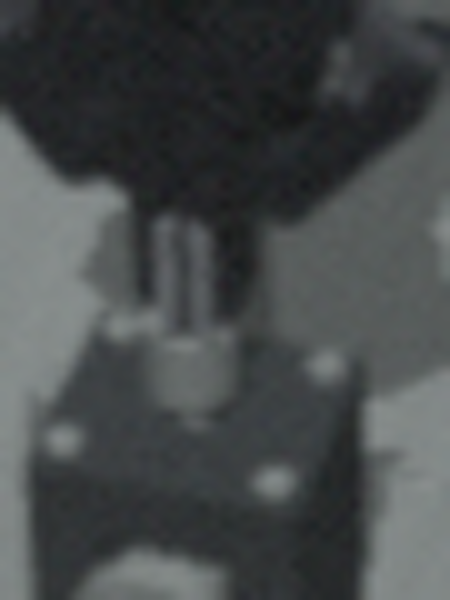

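>>> send_rows([
  [0,0,-0.005,0],
  [0,0,-0.01,0],
  [0,0,-0.01,0],
])

```text
time: 31.75
eef_pos: [0.6023, -0.1087, 0.1147]
tcp_rot: [0.756, 0.655, -0.0, -0.0]
contact_force: [0.5, 0.2, -0.2]
opening: -0.001
```

>>> send_rows([
  [0,0,-0.005,0],
  [0,0,-0.01,0],
  [0,0,-0.01,0],
])

```text
time: 32.12
eef_pos: [0.6024, -0.1086, 0.1118]
tcp_rot: [0.756, 0.655, -0.0, -0.0]
contact_force: [-0.7, 0.4, 0.3]
opening: -0.001
```

>>> send_rows([
  [0,0,-0.005,0],
  [0,0,-0.007,0],
  [0,0,-0.007,0],
])

```text
time: 32.5
eef_pos: [0.6024, -0.1087, 0.1099]
tcp_rot: [0.756, 0.655, -0.0, -0.0]
contact_force: [-0.1, 0.4, -0.0]
opening: 0.002
```

```bash
python3 look.py p24 side 300 180 45 60 10
```

```text
(no output)
```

View pics/p24_side.png

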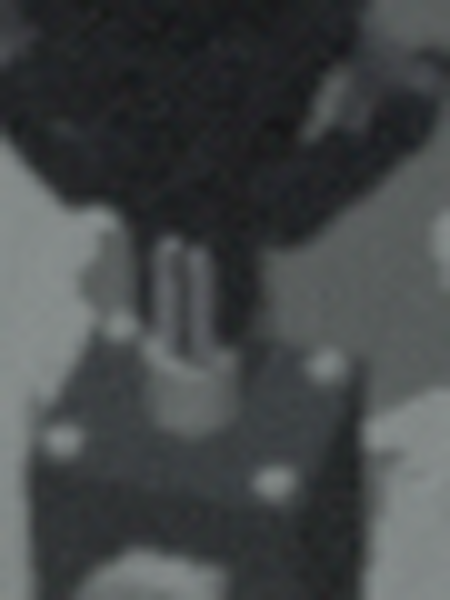

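>>> send_rows([
  [0,0,-0.005,0],
  [0,0,-0.01,0],
  [0,0,-0.01,0],
])

```text
time: 32.92
eef_pos: [0.6027, -0.1087, 0.108]
tcp_rot: [0.756, 0.655, 0.0, 0.0]
contact_force: [-2.1, 1.4, 5.3]
opening: -0.003
```

>>> send_rows([
  [0,0,-0.004,0],
  [0,0,-0.007,0],
  [0,0,-0.007,0],
])

```text
time: 33.3
eef_pos: [0.6029, -0.1086, 0.1079]
tcp_rot: [0.756, 0.655, 0.0, -0.0]
contact_force: [-5.1, 2.3, 12.0]
opening: 0.001
```

>>> send_rows([
  [0,0,0.02,0],
  [0,0,0.08,0],
  [0,0,0.18,0],
  [0,0,0.3,0],
  [0,0,0.45,0],
  [0,0,0.5,0],
  [0,0,0.5,0],
])

```text
time: 34.17
eef_pos: [0.6029, -0.1089, 0.2561]
tcp_rot: [0.756, 0.655, 0.001, 0.001]
contact_force: [0.5, 0.6, -0.2]
opening: 0.003
```

```bash
python3 look.py p25 side 295 170 60 75 8
python3 - <<'E'
from h import *
from plant import monitor
print(monitor.get_state()['eef_pos'],monitor.get_state()['contact_force'])
for z in(.104,.124): print(z,(proj('side',[.6037,-.1058,z])-[295,170]+.5)*8-.5)
E
```

```text
[ 0.60209365 -0.10860695  0.25401062] [ 0.20777447  0.29906021 -0.26571231]
0.104 [197.45606301 408.91391798]
0.124 [195.86179606 360.21567698]
```

View pics/p25_side.png

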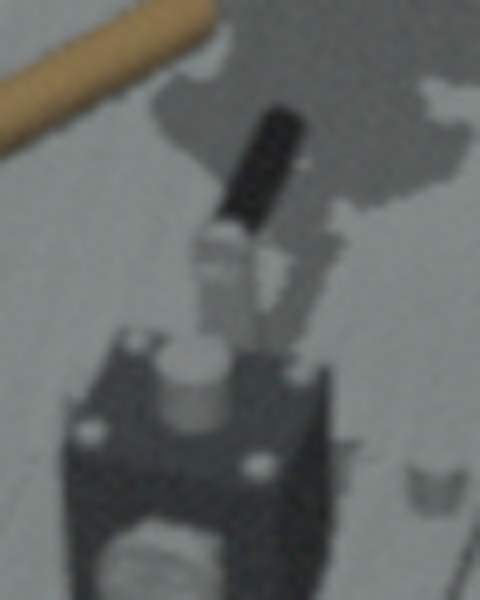

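The head's top sits at crop pixel (196,360), and a home pin predicts (195.9,360.2). The arm is well clear, so I'm handing the job in.

>>> send_rows([
  [0,0,0,0],
  [0,0,0,0],
])

```text
time: 34.48
eef_pos: [0.6017, -0.1085, 0.2528]
tcp_rot: [0.756, 0.655, -0.001, -0.002]
contact_force: [-0.6, 0.7, 0.1]
opening: -0.001
```

```bash
python3 -c "
from plant import workorder,monitor
s=monitor.get_state();print(s['time'],s['eef_pos'],s['dq'])
print(workorder.sign_off())"
```

```text
34.475 [ 0.60171493 -0.10845195  0.25277696] [-0.00067003 -0.00479585 -0.00907889 -0.00260029  0.00132209  0.0004235 ]
the job is handed in; nothing more can be done
None
```

The lock pin is fully home in the bearing block with its head down, and I handed the job in at 34.5 s. I took the steel tall-headed pin from the stand and released it upright in the bore, resting on the spindle. With the open jaws around the handle I turned the crank over the top, and the pin fell in at about upright. I turned the crank about 5° further, to near the middle of its play, then pushed the pin down with shut fingers.

**Last checks:**
- **Pin height:** the head's top appears in the side camera within a pixel of where a home pin's would be. The finger contact also put it at about 124 mm.
- **Forces:** the largest readings were about 1 to 2 N while turning the crank and about 12 N down at the end of the push. I also pressed about 15 N on the pin in the stand while finding the finger height.
- **Clear of the work:** the gripper had risen about 145 mm and touched nothing at hand-in.

**What disagreed or was not checked:**
- **Finger height:** the real fingertips are about 33 mm higher than `ctrl.tip_reach` implies. I found this from the images and a light touch on the pin's head, and worked with the measured value.
- **Grip on the pin:** my first grip was about 4 mm off in x, so I corrected the position by camera before inserting the pin.
- **Spring catch:** the push met almost no resistance until the head reached the block, so I never felt the 5 to 15 N catch.
- **Look-alikes:** at least two of the purple pins, standing free on the table at the start, were lying down when I next looked. I don't think the arm touched them, since it was well above them.
- **Other things:** I did not measure the bystanders again at the end. Nothing I saw on the way showed one moved.

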